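# Register and clamp a hasp blank in the drilling jig

## Task

Get the bronze hasp blank ready for drilling in the jig. Put the orange torch that was left on the jig into the long empty compartment of the bamboo tray, then slide the blank along the bed, without lifting it off, until its long edge lies flat against the fence and its square end is up against the end stop, and only then push the red clamp handle fully down to hold it there. Leave everything else where it is.

Things in the scene. Friction and masses are not known exactly. Their poses are not given: they have to be found in the camera images.
- jig: Drilling jig fixed on the bench: grey-faced bed 18 mm thick, spanning x -130 to 130 mm and y -220 to 200 mm about the origin, which lies at bench level. x points across the bed to the fence, away from the robot; y to the left along the fence; yaw within 0.2 rad of the robot's. The aluminium fence, 22 mm wide, 16 mm high, runs the bed's whole length with its working face at x = 35 mm.
- fence_face (a point): Point on the fence's working face (the face towards the robot) at the top of the bed, 18 mm above the bench, at the jig's y = 0; axes as the jig's: the face is its plane x = 0, the bed lies on its -x side.
- stop_face (a point): Point on the end stop's working face at bed level, 25 mm out from the fence; axes as the jig's: the face is the plane y = 0 and looks to -y. The stop is an aluminium plate 50 mm long out from the fence, 14 mm thick, 22 mm high; its carriage on the fence has a black knob, 47 mm above the bed. Locked somewhere at jig y = 95 to 125 mm; does not give.
- blank: Hasp blank: flat bronze-coloured plate 140 x 50 x 12 mm, 0.15 to 0.3 kg. Origin at the centre of its underside; y runs along it to the square end (y = 70 mm); the nose (to y = -70 mm) is a half circle of radius 25 mm; x points to the long edge that goes to the fence (x = 25 mm). Lies loose on the bed, near the robot and to the right, turned at most 0.45 rad from the jig.
- blank_square_end (a point): Middle of the blank's square end, at the underside (blank's y = 70 mm, x = 0).
- blank_edge_a (a point): Point on the blank's fence-side long edge, at the underside, 10 mm from the square end (blank's x = 25 mm, y = 60 mm).
- blank_edge_b (a point): Point on the blank's fence-side long edge, at the underside, 110 mm from the square end (blank's x = 25 mm, y = -40 mm).
- torch: Orange torch lying on the jig where the blank must go, 130 mm long along its x: square body 36 x 36 mm from x = -65 to 25 mm, head 42 x 42 mm from x = 25 to 65 mm, lens at +x, small toggle switch on top (48 mm high, x = 3 mm). 0.15 to 0.25 kg. Origin at the centre of its underside; x points to the fence within 0.3 rad.
- torch_mid (a point): Middle of the torch, 18 mm above its underside.
- tray: Bamboo tray 200 (x) x 160 (y) mm, fixed on the bench to the left; origin at bench level under its centre; floor 5 mm thick, rim 21 mm high, walls 6 mm; divider along x at y = 8 to 13 mm, 18 mm high. On its -y side is the long empty compartment, 188 x 82 mm inside; on the +y side lie the keys.
- torch_place (a point): Centre of the floor of the tray's long empty compartment, 5 mm above the bench; axes as the tray's, x along the compartment.
- clamp_handle (a joint): Red handle of the toggle clamp behind the fence, rad: 0 = up (clamp open, handle 64 degrees above level, leaning away from the robot), 1.05 = fully down (4 degrees above level). Axis parallel to the jig's y at jig x = 98 mm, 54 mm above the bench; reaches 110 mm from it; 20 mm wide, 14 mm thick; takes 3 to 10 N at its end; stays where left. The arm follows it.
- handle_grip (a point): Middle of the red handle near its end, 90 mm from its axis and 20 mm from its end; moves away from the robot and down as the handle closes.
- clamp_arm: Steel arm of the toggle clamp, linked to the handle; origin on its pivot (jig x = 84 mm, y = 40 mm, 52 mm above the bench). Clamp open, it stands upright behind the fence at jig y = 30 to 50 mm, x = 50 to 95 mm, up to 115 mm above the bed. As the handle goes down it swings over the fence towards the robot; its rubber tip presses on the blank's top at jig x = 12 mm.
- padlock: Nickel padlock lying on the left near corner of the jig's bed, about 70 x 50 x 22 mm, origin under its middle. Bystander.
- key_a: Bronze-coloured key 70 mm long, 4 mm thick, in the tray's small compartment. Bystander.
- key_b: The other such key in the small compartment. Bystander.
- stone: Green glass paperweight stone, 66 mm across and 34 mm high, on the bench to the right of the jig; origin under its middle. Bystander.
- tape: Yellow tape measure, 66 x 34 x 58 mm, standing on the bench to the right of the jig; origin under its middle. Bystander.
- screwdriver: Screwdriver with a red handle lying on the bench at the far right, 200 mm long; origin under its middle. Bystander.
- oil: Green oil bottle, 42 mm across and 110 mm high, standing behind jig and tray; origin under its middle. Bystander.
Mind the look-alikes: they are no part of the job. There is more than one size of the torch; the one meant has the size given above. There is more than one size of the blank; the one meant has the size given above.

How it is judged:
By the outcome, as a careful person would: the job done as asked, in the order asked, and still so for the second after the job is handed in, with the robot touching nothing.
It also fails if it takes over 72 s, if anything falls off the work surface, if the arm or the gripper's body presses on something with over 40 N, if the wrist force passes 120 N, or if a joint passes its speed limit or range.

## Robot

A 6-joint arm with a two-finger parallel gripper is mounted at the origin on the work surface. World frame = base frame: x ahead of the robot, y to its left, z up, the work surface at z = 0. Lengths are in mm, angles in rad, forces in N, time in s.
With the tool pointing down it reaches from about 425 to 925 mm from the base axis. Payload 12.5 kg.
Tool frame: the origin (TCP) lies on the centre line of the jaws, within the pads' length; the fingertips stand 25 mm ahead of it and the grasp point (between the pads) lies 6 mm ahead of it (env.tip_reach is the distance from the TCP to the fingertips, in mm); z points along the fingers, x is the direction in which the jaws open and shut, and the axes are right-handed (so a half turn about z gives the same grasp; the last joint's range is limited). The gripper opens to 85 mm and grips with 20 to 120 N. Pads are 22 mm wide; open, the fingers measure 114 mm over their backs; the gripper's body (76 mm by 85 mm) begins 54 mm behind the grasp point. The pads swing forward as they close: fully open they stand 13 mm farther back than shut.
Start: joints at [-1.225, 0.491, 1.559, -0, 1.092, -0.106], TCP at [272.89, -562.295, 233.727] pointing down, gripper open.
Joint ranges: [-3.1, 3.1], [-0.84, 2.19], [0.05, 2.79], [-1.13, 4.28], [0.06, 2.93], [-2.69, 2.69]. Speed limits (rad/s): [2.22, 2.22, 2.79, 3.14, 3.14, 3.14].

## Interface

Orientations are given as a unit quaternion [x, y, z, w].
In Python, from cell import env gives the robot as it stands.
- The arm moves only by the tool drive_tool, never from a script. Its argument "commands" is a list that holds one entry, the list of rows, each a list of 7 numbers: the opening in per cent of the stroke, from 0 (shut) to 100 (fully open), then the shift along the tool's x, y, z in mm, then the turn, a rotation vector about the tool's x, y, z in degrees. A call has 1 to 5 rows; each row shifts and turns the pose as measured when the row begins, along the tool's axes as they then stand; what a row does not reach is not made up. A row lasts 1/10 s, in which the tool goes at most 50 mm and 8.59 degrees, less where a joint would pass 70% of its speed; a pose out of reach is approached as far as the arm can. A call is refused whole if a number of a shift passes 50 or a number of a turn 8.59, either way. A call with a gripper value outside its range is refused whole. The fingers move at their own pace and stop on an object; "newtons" is the grip in N (left out, the last holds). Time passes only in rows, so rows that do not move let the fingers close. It gives the time, the measured TCP pose, the force and the opening at its end, in the units of the state.
- env.read_state(): the state, without advancing time (a new reading comes with each control period).
- env.snapshot(name): name is "scene" or "top" or "wrist"; returns a dict with "pixels" (420x560x3 uint8, red, green, blue), "depth" (420x560 float32, mm along the optical axis (not along the pixel's ray), 0 where there is no reading), "vfov" (degrees; the focal length in pixels is half the picture's height over the tangent of half this angle, whatever the lens; pixels are square), "cx", "cy" (the principal point, pixels), "xyz" and "orientation" of the camera in the world. Camera axes: x right, y down, z forward; pixel columns grow to the right and rows downward; lengths in mm; the calibration is good to about 2 mm. A picture is of the moment at which its call begins.
- env.hand_in(): hands the job in, once; it reports no verdict.
Trained networks look in a picture, given as the dict that the camera call returned (one of the last four; its "shot" number tells which), for a name from the list of things; names that differ only in an ending like _2 or _b are one class to them, and where a whole thing is asked for, a point or a joint stands for the part that bears it (a point fixed in the world has none). Each returns a list of dicts, best first, with "p" (0 to 1); they miss things now and then, are a little off and sometimes report something else, mostly with a low value. They report only what shows in the picture. A call takes as long as a camera call. They do not tell look-alikes from the thing itself.
- env.find_in(picture, label): "at" ([column, row] in pixels, amid what is visible of it).
- env.mark_of(picture, label): "at" ([column, row] in pixels: a listed point, or the origin of a listed thing).
The state is a dict: "time_s": time; "joint_pos": joint angles; "dq": joint speeds; "joint_efforts": joint torques, N m; "tool_pos": TCP position; "eef_rot": TCP orientation; "wrist_force": force on the tool from outside, world axes, zero at the start; "ft_torque": the same for the moment, N m; "opening": finger opening in mm.
Only numpy, scipy, OpenCV 4.12 (cv2) and the standard library are available. Lean on these libraries where they do the work, as an engineer would, in place of code of your own. Each camera call takes 0.05 s, during which the arm holds its last target. There are 200 camera calls.

## Working session

There is one attempt and no reset: what is moved stays moved. The work goes in short steps, Python scripts to look and compute and a tool call to move; the robot and the scene stay as the last step left them, time stands still between calls to the robot, and variables do not carry over. Pictures are saved under pics/ and viewed, about 8 in all and at most 12, crops included, and the job is handed in when it is done.

Besides the shell and the picture viewer there is one more tool, called after ">>>" as name([rows], argument=value, ...), one row to a line, values as JSON. drive_tool: Moves the arm, as the interface text tells. Its arguments: {"type":"object","properties":{"commands":{"type":"array","items":{"type":"array","items":{"type":"array","items":{"type":"number"}}}},"newtons":{"type":"number"}},"required":["commands"]}

```bash
ls; mkdir -p pics; cat > h.py <<'E'
import numpy as np, cv2
from cell import env
from scipy.spatial.transform import Rotation as R
def f_(p): return p["pixels"].shape[0]/2/np.tan(np.radians(p["vfov"])/2)
def cam(p): return np.array(p["xyz"],float), R.from_quat(p["orientation"]).as_matrix()
def on_plane(p,at,z):
    o,M=cam(p); d=M@np.array([(at[0]-p["cx"])/f_(p),(at[1]-p["cy"])/f_(p),1]); return o+d*(z-o[2])/d[2]
def cloud(p):
    o,M=cam(p); h,w=p["depth"].shape; u,v=np.meshgrid(np.arange(w),np.arange(h)); d=p["depth"]
    return np.stack([(u-p["cx"])/f_(p)*d,(v-p["cy"])/f_(p)*d,d],-1)@M.T+o
def proj(p,X):
    o,M=cam(p); c=(np.asarray(X,float)-o)@M; return c[...,:2]/c[...,2:]*f_(p)+[p["cx"],p["cy"]]
def save(p,n,s=1,box=None):
    im=p["pixels"][...,::-1]
    if box: im=im[box[1]:box[3],box[0]:box[2]]
    cv2.imwrite("pics/"+n,cv2.resize(im,None,fx=s,fy=s,interpolation=cv2.INTER_CUBIC))
E
python3 - <<'E'
from h import *
s=env.read_state(); print(s["tool_pos"],s["eef_rot"],s["opening"])
for n in("top","scene"):
    p=env.snapshot(n); save(p,n+"0.png",1.4); print(n,p["xyz"],p["orientation"],p["vfov"],p["cx"],p["cy"])
    for l in["torch","blank","padlock","stop_face","fence_face","torch_place","handle_grip","torch_mid","blank_square_end","blank_edge_a","blank_edge_b"]:
        print(l,[(np.round(d["at"],1).tolist(),round(d["p"],2)) for d in env.mark_of(p,l)[:4]])
E
```

```text
pics
[ 272.80901141 -562.05933822  233.12493819] [ 8.47530628e-01 -5.30746190e-01 -4.48026262e-04 -3.40667037e-04] 85.10042414824468
top [ 439.06641985  -67.73627421 1547.01582181] [ 0.71188046 -0.70123902  0.0220039  -0.0317156 ] 49.449136787638814 277.7974624218268 217.21930269339805
torch [([339.6, 305.1], 0.78), ([252.9, 239.5], 0.71)]
blank [([300.0, 141.8], 0.97), ([305.9, 240.9], 0.72), ([256.5, 237.1], 0.56)]
padlock [([224.0, 246.6], 0.68), ([318.3, 232.5], 0.51)]
stop_face [([421.8, 225.1], 0.62), ([236.3, 217.1], 0.59), ([305.8, 237.9], 0.28)]
fence_face [([265.3, 212.4], 0.59), ([251.4, 198.5], 0.26)]
torch_place [([171.3, 228.6], 0.94), ([151.3, 238.7], 0.32)]
handle_grip []
torch_mid [([335.9, 305.4], 0.75), ([257.9, 237.6], 0.73), ([172.2, 225.6], 0.48)]
blank_square_end [([326.7, 140.6], 0.63), ([286.1, 239.5], 0.56), ([159.9, 225.3], 0.54), ([170.7, 226.6], 0.5)]
blank_edge_a [([285.8, 146.9], 0.95), ([325.3, 148.6], 0.91)]
blank_edge_b [([285.8, 146.9], 0.95), ([325.3, 148.6], 0.91)]
scene [1110.7298028   493.03741334  998.71210076] [ 0.35084322  0.86561578 -0.32800627 -0.14152825] 48.06013251542521 280.4884008948796 205.48703351140824
torch [([321.1, 235.5], 0.89), ([300.4, 149.2], 0.69), ([398.1, 318.9], 0.2)]
blank [([179.4, 281.6], 0.89), ([279.2, 199.2], 0.72)]
padlock [([359.7, 254.6], 0.94)]
stop_face [([323.9, 263.7], 0.52)]
fence_face [([288.0, 245.6], 0.68), ([231.9, 142.5], 0.52), ([410.1, 328.8], 0.41)]
torch_place [([397.4, 316.1], 0.81)]
handle_grip [([276.9, 252.4], 0.46), ([296.8, 241.6], 0.34)]
torch_mid [([298.3, 145.8], 0.86), ([323.4, 228.3], 0.68), ([287.4, 220.2], 0.24)]
blank_square_end [([163.7, 260.5], 0.84), ([293.6, 215.1], 0.72), ([177.7, 153.5], 0.42)]
blank_edge_a [([285.6, 219.9], 0.81), ([260.4, 200.6], 0.72), ([292.5, 213.5], 0.71), ([173.5, 257.3], 0.7)]
blank_edge_b [([285.6, 219.9], 0.81), ([260.4, 200.6], 0.72), ([292.5, 213.5], 0.71), ([173.5, 257.3], 0.7)]
```

View pics/top0.png

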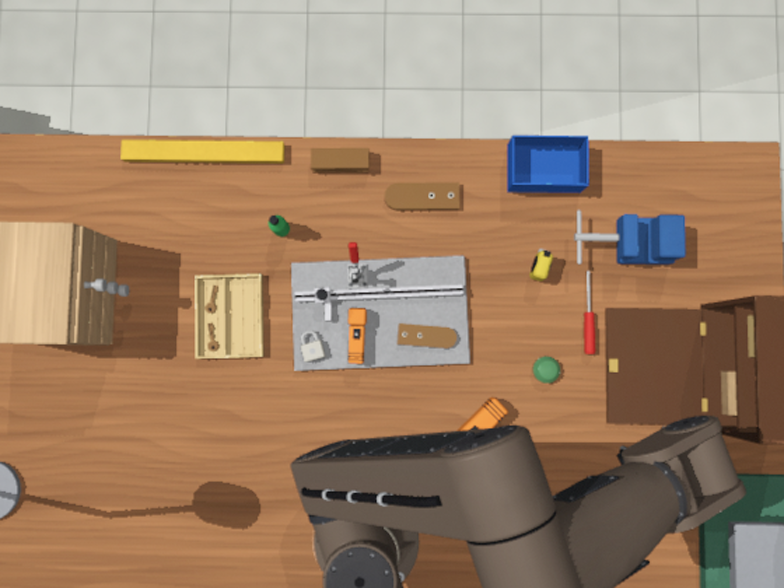

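View pics/scene0.png

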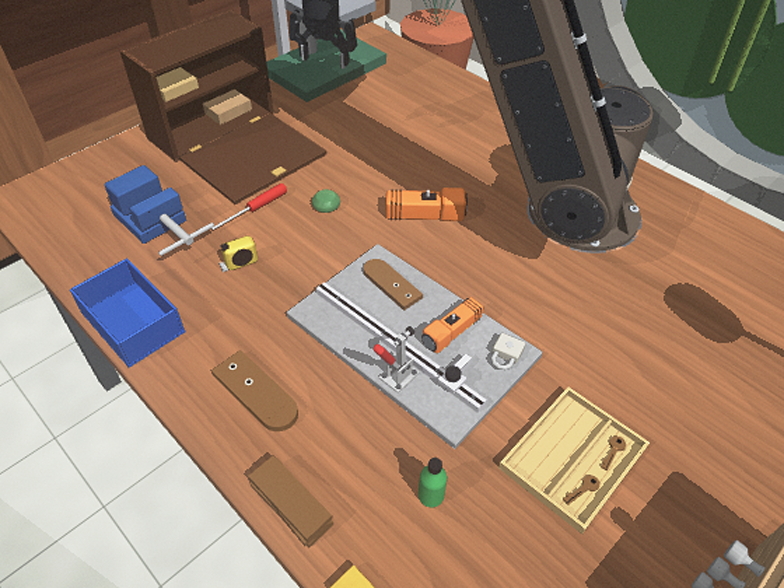

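The torch on the jig is at (254,240) in the top image, with a larger look-alike at (345,298). The blank on the bed is at (306,240), with a larger look-alike at (302,141). I choose the two on the jig, then measure and check them in a crop.

```bash
cat > seg.py <<'E'
from h import *
def rect(p,mask,z):
    """min-area rect of mask pixels, mapped to plane z: centre, axis, size"""
    n,l,st,c=cv2.connectedComponentsWithStats(mask.astype(np.uint8)); out=[]
    for i in range(1,n):
        if st[i,4]<60: continue
        v,u=np.where(l==i)
        P=np.array([on_plane(p,(a,b),z)[:2] for a,b in zip(u,v)],np.float32)
        (c0,s0,a0)=cv2.minAreaRect(P); out.append((st[i,4],np.round(c0,1),np.round(s0,1),round(a0,1),np.round(c[i],1)))
    return out
E
python3 - <<'E'
from seg import *
p=env.snapshot("top"); X=cloud(p); hsv=cv2.cvtColor(p["pixels"],cv2.COLOR_RGB2HSV)
roi=np.zeros(hsv.shape[:2],bool); roi[185:265,200:340]=1
H,S,V=hsv[...,0],hsv[...,1],hsv[...,2]
print("orange",rect(p,roi&(H<18)&(S>200)&(V>150),36))
print("bronze",rect(p,roi&(H<22)&(S>90)&(S<200)&(V<200)&(X[...,2]>20),30))
for n,a,z in[("jigTL",(208,188),18),("TR",(332,183),18),("BR",(335,259),18),("BL",(210,264),18),("fL",(211,214),34),("fR",(331,207),34),("tray",(171.3,228.6),5),("tTL",(139,196.5),21),("tTR",(187,195),21),("tBL",(140,256),21),("tBR",(188,255),21)]:
    print(n,on_plane(p,a,z).round(0),X[int(a[1]),int(a[0])].round(0))
save(p,"crop1.png",5,(190,165,345,275))
E
```

```text
orange []
bronze [(np.int32(545), array([ 481. , -136.7]), array([135.5,  48. ]), 86.1, array([304.8, 239.7]))]
jigTL [651. 192.  18.] [652. 193.  11.]
TR [ 674. -227.   18.] [ 676. -229.    3.]
BR [ 418. -239.   18.] [ 418. -241.    1.]
BL [395. 178.  18.] [395. 178.  18.]
fL [562. 177.  34.] [561. 176.  39.]
fR [ 591. -223.   34.] [ 592. -224.   19.]
tray [512. 315.   5.] [514. 314.  14.]
tTL [619. 425.  21.] [623. 431.   1.]
tTR [626. 262.  21.] [629. 268.  -5.]
tBL [418. 413.  21.] [418. 413.  22.]
tBR [424. 252.  21.] [424. 257.   1.]
```

View pics/crop1.png

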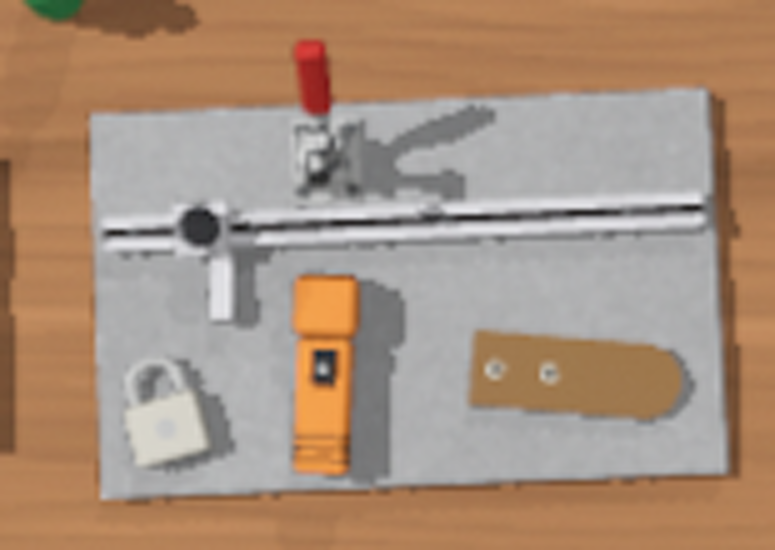

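The crop shows the right torch (head towards the fence, toggle on top) and the blank with its square end left and nose right (135x48 measured). Next I go above the torch.

```bash
cat > go.py <<'E'
from h import *
import sys
def plan(x,y,z,yaw=None):
    s=env.read_state(); M=R.from_quat(s["eef_rot"]).as_matrix(); d=np.array([x,y,z])-s["tool_pos"]
    print("pos",np.round(s["tool_pos"],1),"yaw",round(np.degrees(np.arctan2(M[1,0],M[0,0])),2),"F",np.round(s["wrist_force"],1),"open",round(s["opening"],1),"t",round(s["time_s"],2))
    print("tool shift",np.round(M.T@d,1))
    if yaw is not None:
        a=np.radians(yaw); T=np.array([[np.cos(a),np.sin(a),0],[np.sin(a),-np.cos(a),0],[0,0,-1]]).T
        T=np.column_stack([[np.cos(a),np.sin(a),0],[np.sin(a),-np.cos(a),0],[0,0,-1]])
        print("turn",np.degrees(R.from_matrix(M.T@T).as_rotvec()).round(2)," shift in target frame",np.round(T.T@d,1))
if __name__=="__main__": plan(*map(float,sys.argv[1:]))
E
python3 - <<'E'
from go import *
p=env.snapshot("top")
a=on_plane(p,(255,220),50);b=on_plane(p,(254.2,259),40)
print(a,b,env.tip_reach); c=(a+b)/2; d=a-b; yw=np.degrees(np.arctan2(d[1],d[0])); print(c,yw,np.linalg.norm(d))
plan(c[0]-60,c[1],260,-90+yw)
w=env.snapshot("wrist"); s=env.read_state(); M=R.from_quat(s["eef_rot"]).as_matrix()
print("wrist cam in tool",M.T@(np.array(w["xyz"])-s["tool_pos"]),(M.T@cam(w)[1]).round(2),w["vfov"])
E
```

```text
[542.61730655  28.65516658  50.        ] [414.53130619  29.44233513  40.        ] 25.0
[478.57430637  29.04875085  45.        ] -0.3521139528283303 128.47818149632965
pos [ 272.9 -562.3  233.7] yaw -64.11 F [ 0.1 -0.6  0.7] open 85.2 t 1.3
tool shift [-468.4 -389.2  -26.3]
turn [ 0.   -0.   26.24]  shift in target frame [-592.2 -142.   -26.3]
wrist cam in tool [  -0.41505745  -77.24103367 -140.4290755 ] [[ 1.   -0.    0.  ]
 [ 0.    0.95  0.3 ]
 [-0.   -0.3   0.95]] 60.68795605125073
```

```bash
cat > rows.py <<'E'
from go import *
def T(a): return np.column_stack([[np.cos(a),np.sin(a),0],[np.sin(a),-np.cos(a),0],[0,0,-1]])
def rows(x,y,z,yaw,g,n=None):
    """interpolated rows from here to the pose (yaw deg, may be > one turn step)"""
    s=env.read_state(); M=R.from_quat(s["eef_rot"]).as_matrix(); a0=np.arctan2(M[1,0],M[0,0]); da=np.radians(yaw)-a0
    d=np.array([x,y,z])-s["tool_pos"]; n=n or int(np.ceil(max(np.linalg.norm(d)/48,abs(np.degrees(da))/8.5)))
    for i in range(n): 
        print([g]+np.round(T(a0+da*i/n).T@d/n,1).tolist()+[0,0,round(-np.degrees(da)/n,2)],end=",\n" if i%5==4 else ",")
    print()
if __name__=="__main__": rows(*map(float,sys.argv[1:6]))
E
python3 rows.py 460 10 260 89.6 100
```

```text
[100.0, -22.8, -22.0, -1.4, 0, 0, np.float64(-8.09)],[100.0, -19.5, -25.0, -1.4, 0, 0, np.float64(-8.09)],[100.0, -15.8, -27.5, -1.4, 0, 0, np.float64(-8.09)],[100.0, -11.7, -29.4, -1.4, 0, 0, np.float64(-8.09)],[100.0, -7.5, -30.8, -1.4, 0, 0, np.float64(-8.09)],
[100.0, -3.1, -31.5, -1.4, 0, 0, np.float64(-8.09)],[100.0, 1.4, -31.7, -1.4, 0, 0, np.float64(-8.09)],[100.0, 5.8, -31.1, -1.4, 0, 0, np.float64(-8.09)],[100.0, 10.2, -30.0, -1.4, 0, 0, np.float64(-8.09)],[100.0, 14.3, -28.3, -1.4, 0, 0, np.float64(-8.09)],
[100.0, 18.1, -26.0, -1.4, 0, 0, np.float64(-8.09)],[100.0, 21.6, -23.2, -1.4, 0, 0, np.float64(-8.09)],[100.0, 24.7, -19.9, -1.4, 0, 0, np.float64(-8.09)],[100.0, 27.2, -16.2, -1.4, 0, 0, np.float64(-8.09)],[100.0, 29.2, -12.3, -1.4, 0, 0, np.float64(-8.09)],
[100.0, 30.7, -8.0, -1.4, 0, 0, np.float64(-8.09)],[100.0, 31.5, -3.6, -1.4, 0, 0, np.float64(-8.09)],[100.0, 31.7, 0.8, -1.4, 0, 0, np.float64(-8.09)],[100.0, 31.2, 5.3, -1.4, 0, 0, np.float64(-8.09)],
```

>>> drive_tool([
  [[100,-23,-22,-1,0,0,-8],[100,-20,-25,-1,0,0,-8],[100,-16,-28,-1,0,0,-8],[100,-12,-30,-1,0,0,-8],[100,-8,-31,-1,0,0,-8]],
])

```text
time_s: 1.85
tool_pos: [321.1, -407.4, 237.7]
eef_rot: [0.98, -0.199, 0.0, 0.0]
wrist_force: [0.9, 0.1, -0.3]
opening: 85.7
```

>>> drive_tool([
  [[100,-3,-32,-1,0,0,-8],[100,1,-32,-1,0,0,-8],[100,6,-31,-1,0,0,-8],[100,10,-30,-1,0,0,-8],[100,14,-28,-1,0,0,-8]],
])

```text
time_s: 2.35
tool_pos: [368.0, -249.2, 243.4]
eef_rot: [0.987, 0.162, 0.001, 0.001]
wrist_force: [-0.8, 0.8, 0.6]
opening: 85.5
```

>>> drive_tool([
  [[100,18,-26,-1,0,0,-8],[100,22,-23,-1,0,0,-8],[100,25,-20,-1,0,0,-8],[100,27,-16,-1,0,0,-8],[100,29,-12,-1,0,0,-8]],
])

```text
time_s: 2.85
tool_pos: [412.7, -90.8, 249.4]
eef_rot: [0.864, 0.503, 0.001, 0.002]
wrist_force: [0.1, 0.5, 0.7]
opening: 85.3
```

```bash
python3 rows.py 460 10 260 89.6 100; python3 go.py 460 10 260 89.6
```

```text
[100.0, 27.8, -2.2, -2.7, 0, 0, np.float64(-7.31)],[100.0, 27.8, 1.4, -2.7, 0, 0, np.float64(-7.31)],[100.0, 27.4, 4.9, -2.7, 0, 0, np.float64(-7.31)],[100.0, 26.6, 8.3, -2.7, 0, 0, np.float64(-7.31)],
pos [412.7 -90.8 249.4] yaw 60.35 F [0.1 0.5 0.7] open 85.3 t 2.85
tool shift [111.   -8.7 -10.7]
turn [  0.27   0.12 -29.25]  shift in target frame [101.1  46.6 -10.6]
```

>>> drive_tool([
  [[100,28,-2,-3,0,0,-8],[100,28,1,-3,0,0,-8],[100,27,5,-3,0,0,-8],[100,26,8,-3,0,0,-7],[100,0,0,0,0,0,0]],
])

```text
time_s: 3.35
tool_pos: [458.5, 18.2, 262.8]
eef_rot: [0.688, 0.726, 0.001, 0.003]
wrist_force: [1.0, 0.0, -0.9]
opening: 85.1
```

```bash
python3 - <<'E'
from seg import *
from go import plan
plan(478,29,120,89.6)
p=env.snapshot("wrist"); save(p,"wrist1.png",1.4)
X=cloud(p); hsv=cv2.cvtColor(p["pixels"],cv2.COLOR_RGB2HSV); H,S,V=hsv[...,0],hsv[...,1],hsv[...,2]
print(np.percentile(X[...,2][(abs(X[...,0]-440)<10)&(abs(X[...,1]+30)<10)],[5,50,95]))
J=(abs(X[...,0]-520)<140)&(abs(X[...,1])<240)
m=J&(H<18)&(S>170)&(V>120)&(X[...,2]>48)
print("torch",rect(p,m,54)); v,u=np.where(m); print(np.percentile(X[m],[1,50,99],0).round(0))
m=J&(H<22)&(S>90)&(X[...,2]>22)&(X[...,2]<36); print("blank",rect(p,m,30)); 
for l in["torch_mid","stop_face","fence_face","blank_square_end","handle_grip"]:
    print(l,[(np.round(d["at"],1).tolist(),round(d["p"],2)) for d in env.mark_of(p,l)[:2]])
E
```

```text
pos [458.5  18.2 262.8] yaw 93.13 F [ 1.   0.  -0.9] open 85.1 t 3.35
tool shift [ 10.2  19.1 142.9]
turn [0.36 0.19 3.53]  shift in target frame [ 10.9  19.4 142.8]
[ 18.41151036 321.72415452 338.90142819]
torch [(np.int32(3975), array([480.3,  30. ]), array([ 40.5, 130.9]), 89.1, array([287.5, 192.3])), (np.int32(275), array([708. ,  38.9]), array([35. , 23.3]), 7.6, array([283. , 379.9]))]
[[416.  11.  50.]
 [481.  30.  55.]
 [657.  48. 121.]]
blank [(np.int32(5633), array([ 481.8, -135.4]), array([140.9,  51.3]), 86.4, array([133.5, 181.2]))]
torch_mid [([290.6, 190.6], 0.97)]
stop_face [([338.3, 240.9], 0.93)]
fence_face [([247.3, 257.7], 0.57)]
blank_square_end [([197.5, 187.4], 0.65)]
handle_grip []
```

View pics/wrist1.png

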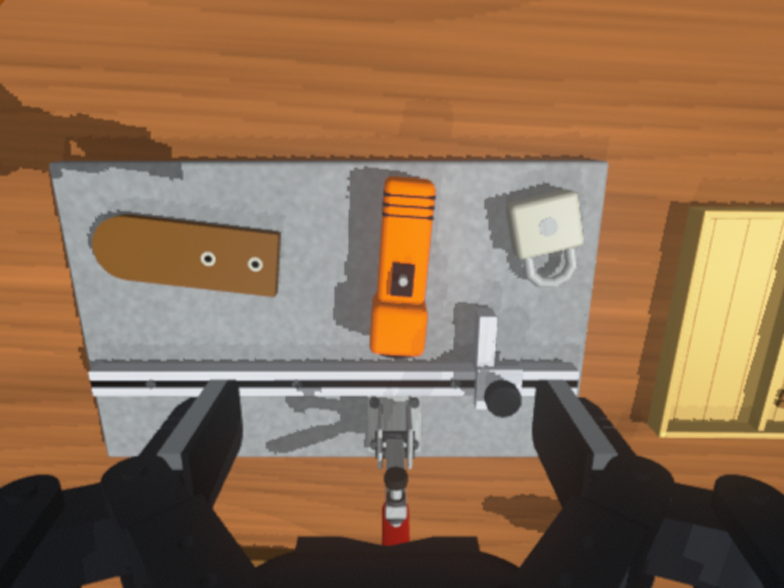

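Seen from close by: torch at wrist pixel (287,192), 131x40 mm, centre (480,30), yaw about -1°. Blank is 141x51 mm at (482,-135). Both have the right size. I descend in steps and meanwhile fit the jig frame.

>>> drive_tool([
  [[100,11,18,20,0.3,0.2,4],[100,0,0,45,0,0,0],[100,0,0,45,0,0,0],[100,0,0,20,0,0,0],[100,0,0,0,0,0,0]],
])

```text
time_s: 4.15
tool_pos: [476.6, 23.5, 129.9]
eef_rot: [0.72, 0.694, 0.002, 0.002]
wrist_force: [-0.3, 1.0, 1.8]
opening: 85.0
```

```bash
python3 - <<'E'
from seg import *
from go import plan
plan(476,30,51,89.1)
for n in ("wrist","top"):
    p=env.snapshot(n); X=cloud(p).reshape(-1,3)
    z=X[:,2]; f=(z>31)&(z<37)&(X[:,0]>540)&(X[:,0]<620)&(X[:,1]>-200)&(X[:,1]<150)
    P=X[f]; E=[]
    for b in range(-200,150,10):
        q=P[(P[:,1]>=b)&(P[:,1]<b+10)]
        if len(q)>5: E.append([b+5,q[:,0].min(),q[:,0].max()])
    print(n,np.round(E,0).tolist())
    st=X[(z>35)&(z<46)&(X[:,0]>500)&(X[:,0]<566)&(X[:,1]>75)&(X[:,1]<140)]; print("stop",len(st), np.percentile(st,[2,50,98],0).round(0) if len(st) else "")
E
```

```text
pos [476.6  23.5 129.9] yaw 87.88 F [-0.3  1.   1.8] open 85.0 t 4.15
tool shift [ 6.5 -1.2 78.9]
turn [ 0.3   0.03 -1.22]  shift in target frame [ 6.5 -0.7 78.9]
wrist [[-195.0, 582.0, 584.0], [-165.0, 580.0, 587.0], [-155.0, 580.0, 587.0], [-145.0, 579.0, 584.0], [-75.0, 583.0, 598.0], [-65.0, 574.0, 598.0], [-55.0, 573.0, 597.0], [-45.0, 573.0, 596.0], [-35.0, 572.0, 596.0], [-25.0, 572.0, 596.0], [-15.0, 572.0, 595.0], [-5.0, 571.0, 594.0], [5.0, 570.0, 594.0], [15.0, 570.0, 608.0], [25.0, 569.0, 615.0], [35.0, 569.0, 592.0], [45.0, 568.0, 617.0], [55.0, 567.0, 591.0], [65.0, 567.0, 591.0], [75.0, 566.0, 590.0], [85.0, 566.0, 589.0], [95.0, 541.0, 593.0], [145.0, 563.0, 564.0]]
stop 658 [[516.  93.  35.]
 [529.  96.  40.]
 [565. 105.  45.]]
top [[-195.0, 580.0, 601.0], [-185.0, 580.0, 601.0], [-175.0, 580.0, 600.0], [-165.0, 580.0, 600.0], [-155.0, 580.0, 597.0], [-145.0, 583.0, 596.0], [-135.0, 576.0, 596.0], [-125.0, 576.0, 596.0], [-115.0, 576.0, 596.0], [-105.0, 576.0, 596.0], [-95.0, 575.0, 596.0], [-85.0, 576.0, 595.0], [-75.0, 575.0, 592.0], [-65.0, 575.0, 592.0], [-55.0, 572.0, 592.0], [-45.0, 572.0, 592.0], [-35.0, 571.0, 591.0], [-25.0, 571.0, 592.0], [-15.0, 571.0, 591.0], [-5.0, 571.0, 588.0], [5.0, 571.0, 588.0], [15.0, 567.0, 601.0], [25.0, 567.0, 587.0], [35.0, 567.0, 587.0], [45.0, 567.0, 601.0], [55.0, 567.0, 587.0], [65.0, 567.0, 587.0], [75.0, 566.0, 587.0], [85.0, 566.0, 583.0], [95.0, 553.0, 586.0], [135.0, 562.0, 582.0], [145.0, 562.0, 582.0]]
stop 33 [[546.  96.  37.]
 [558. 103.  42.]
 [565. 138.  46.]]
```

>>> drive_tool([
  [[100,7,-1,20,0.3,0,-1.2],[100,0,0,35,0,0,0],[100,0,0,20,0,0,0],[100,0,0,3,0,0,0]],
])

```text
time_s: 4.65
tool_pos: [482.1, 29.3, 59.3]
eef_rot: [0.713, 0.701, 0.006, 0.007]
wrist_force: [0.8, -0.8, 0.1]
opening: 85.0
```

```bash
python3 go.py 476 30 51 89.1
```

```text
pos [482.1  29.3  59.3] yaw 88.99 F [ 0.8 -0.8  0.1] open 85.0 t 4.65
tool shift [ 0.6 -6.3  8.2]
turn [ 1.01  0.1  -0.11]  shift in target frame [ 0.6 -6.1  8.3]
```

>>> drive_tool([
  [[100,0.5,-5,8,1,0,0],[100,0,0,0,0,0,0],[20,0,0,0,0,0,0],[20,0,0,0,0,0,0],[20,0,0,0,0,0,0]],
], newtons=50)

```text
time_s: 5.15
tool_pos: [479.2, 29.4, 55.5]
eef_rot: [0.714, 0.701, 0.001, 0.003]
wrist_force: [0.5, 0.4, 0.2]
opening: 44.1
```

>>> drive_tool([
  [[20,0,0,0,0,0,0],[20,0,0,0,0,0,0],[20,0,0,0,0,0,0]],
])

```text
time_s: 5.45
tool_pos: [480.1, 29.6, 57.1]
eef_rot: [0.714, 0.7, 0.002, 0.004]
wrist_force: [-0.0, -0.5, -0.6]
opening: 17.0
```

```bash
python3 go.py 480 30 150 89.1
```

```text
pos [480.1  29.6  57.1] yaw 88.93 F [-0.  -0.5 -0.6] open 17.0 t 5.45
tool shift [  0.2   0.7 -92.9]
turn [ 0.51  0.12 -0.17]  shift in target frame [  0.4  -0.1 -92.9]
```

```bash
python3 - <<'E'
from h import *
p=env.snapshot("wrist"); save(p,"wrist2.png",1.4)
s=env.read_state(); print(s["opening"],s["tool_pos"])
E
```

```text
17.565108888589265 [480.12747229  29.58060838  57.00778569]
```

View pics/wrist2.png

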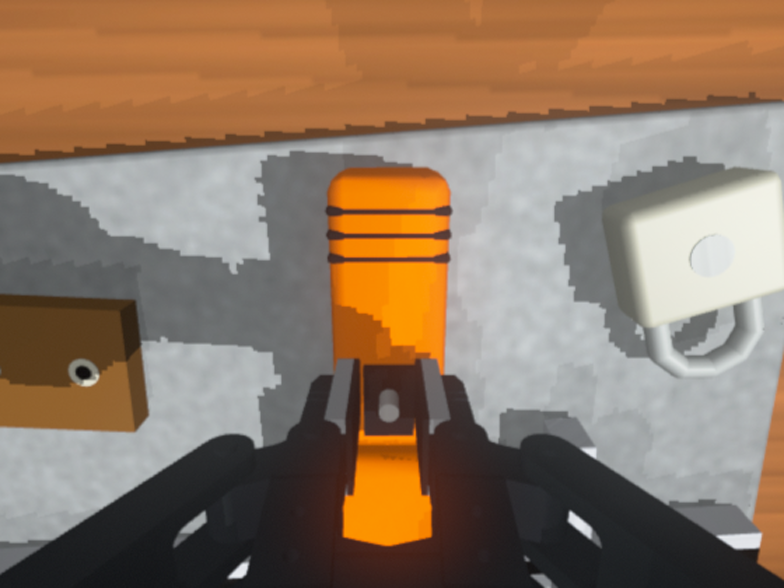

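The fingers are on top of the body, either side of the switch block, not on its flanks. I check the heights by depth.

```bash
python3 - <<'E'
from h import *
p=env.snapshot("wrist"); X=cloud(p); Z=lambda u,v:X[int(v/1.4),int(u/1.4)].round(1).tolist()
for n,u,v in[("body",390,300),("padL",346,375),("padL2",346,420),("padL3",350,480),("padR",431,375),("padR2",432,420),("fing",320,390),("switch",388,380),("head",390,500),("bed",600,300),("blank",60,400)]: print(n,Z(u,v))
s=env.read_state();print(s["tool_pos"],s["opening"],s["wrist_force"],s["joint_efforts"])
E
```

```text
body [451.7, 31.2, 54.8]
padL [469.6, 18.4, 67.4]
padL2 [468.8, 20.4, 92.5]
padL3 [485.7, 20.7, 92.4]
padR [469.1, 42.3, 69.1]
padR2 [469.7, 40.9, 91.6]
fing [472.7, 11.0, 70.5]
switch [476.8, 30.3, 57.6]
head [520.3, 29.9, 59.9]
bed [466.1, 110.2, 17.6]
blank [497.8, -94.1, 30.0]
[480.03524459  29.55594394  56.88767573] 17.246770736392165 [-0.33359619  0.52410117  0.09405504] [ 3.62107996e-02 -5.29788351e+01 -1.21272030e+01  5.20813133e-03
 -2.11171067e-02 -1.03323200e-05]
```

>>> drive_tool([
  [[60,0,0,0,0,0,0],[60,0,0,0,0,0,0],[60,0,0,0,0,0,0],[60,0,0,-45,0,0,0],[60,0,0,-20,0,0,0]],
])

```text
time_s: 6.05
tool_pos: [478.1, 29.6, 120.1]
eef_rot: [0.714, 0.7, -0.001, 0.001]
wrist_force: [-0.1, 0.2, -0.5]
opening: 51.1
```

```bash
python3 - <<'E'
from h import *
from go import plan
plan(480,30,57,89.1)
p=env.snapshot("wrist"); X=cloud(p); save(p,"wrist3.png",1.4)
s=env.read_state(); M=R.from_quat(s["eef_rot"]).as_matrix(); t=(X-s["tool_pos"])@M
m=(abs(t[...,0])>15)&(abs(t[...,0])<45)&(abs(t[...,1])<14)&(t[...,2]>-40)&(t[...,2]<40)
for sg in(-1,1):
    q=t[m&(np.sign(t[...,0])==sg)]; print(sg,len(q),np.percentile(q,[0,2,50,98,100],0).round(1).tolist())
E
```

```text
pos [478.1  29.6 120.1] yaw 88.92 F [-0.1  0.2 -0.5] open 51.1 t 6.05
tool shift [ 0.5  1.9 63.1]
turn [ 0.    0.09 -0.18]  shift in target frame [ 0.4  1.9 63.1]
-1 2739 [[-38.9, -12.5, -40.0], [-38.1, -11.8, -38.9], [-26.3, -7.3, -24.9], [-25.0, 9.6, -2.8], [-24.8, 11.1, 1.0]]
1 2740 [[25.7, -12.7, -40.0], [25.9, -11.8, -39.1], [27.2, -7.3, -24.8], [38.9, 9.6, -2.7], [39.8, 11.3, 1.3]]
```

View pics/wrist3.png

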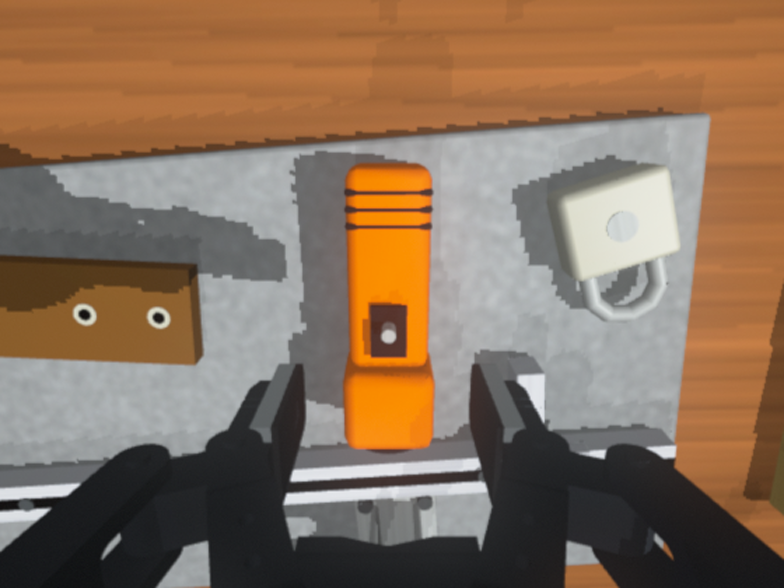

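The picture shows the pads either side of the torch, well aligned. By depth, the pad ends are only about 1 mm ahead of the reported TCP, not 25 mm, so the given tip reach doesn't hold here. I will use the measured tip: TCP about 28 mm for the torch, watching force on the way down.

>>> drive_tool([
  [[60,0.5,2,40,0,0,0],[60,0,0,25,0,0,0],[60,0,0,10,0,0,0],[60,0,0,0,0,0,0]],
])

```text
time_s: 6.5
tool_pos: [482.3, 29.8, 45.9]
eef_rot: [0.714, 0.7, 0.002, 0.004]
wrist_force: [-0.1, 0.7, 0.7]
opening: 51.0
```

```bash
cat > tips.py <<'E'
from h import *
def tips():
    p=env.snapshot("wrist"); X=cloud(p); s=env.read_state(); M=R.from_quat(s["eef_rot"]).as_matrix(); t=(X-s["tool_pos"])@M
    o=s["opening"]/2; v=p["pixels"].max(-1)<110
    for sg in(-1,1):
        q=t[(abs(t[...,0]*sg-o-4)<5)&(abs(t[...,1])<13)&(t[...,2]>-40)&(t[...,2]<40)&v]; print("pad",sg,len(q),"inner",np.min(q[:,0]*sg).round(1),"z",np.percentile(q[:,2],[98,99.5,100]).round(1))
if __name__=="__main__": tips()
E
python3 tips.py; python3 go.py 478 30 28 89.1
```

```text
pad -1 2365 inner 24.8 z [28.2 28.8 29.9]
pad 1 2164 inner 25.7 z [-2.8 -1.1 28.7]
pos [482.5  29.8  46.5] yaw 88.92 F [ 0.5  0.1 -0. ] open 51.5 t 6.55
tool shift [ 0.1 -4.6 18.4]
turn [ 0.49  0.12 -0.18]  shift in target frame [ 0.1 -4.5 18.5]
```

>>> drive_tool([
  [[60,0,-4,12,0.4,0,0],[60,0,-1,6,0.2,0,0],[60,0,0,0,0,0,0]],
])

```text
time_s: 6.85
tool_pos: [477.9, 29.9, 28.6]
eef_rot: [0.714, 0.7, -0.001, 0.001]
wrist_force: [0.1, 0.2, 0.1]
opening: 51.4
```

```bash
python3 go.py 478 30 28 89.1
```

```text
pos [477.9  29.9  28.6] yaw 88.92 F [0.1 0.2 0.1] open 51.4 t 6.85
tool shift [0.1 0.1 0.6]
turn [-0.02  0.13 -0.18]  shift in target frame [0.1 0.1 0.6]
```

>>> drive_tool([
  [[20,0,0,0,0,0,0],[20,0,0,0,0,0,0],[20,0,0,0,0,0,0],[20,0,0,0,0,0,0]],
], newtons=50)

```text
time_s: 7.25
tool_pos: [478.1, 29.9, 29.3]
eef_rot: [0.714, 0.7, -0.001, 0.001]
wrist_force: [0.1, -0.2, -1.8]
opening: 34.8
```

>>> drive_tool([
  [[20,0,0,-20,0,0,0],[20,0,0,-45,0,0,0],[20,0,0,-30,0,0,0],[20,0,0,0,0,0,0]],
])

```text
time_s: 7.65
tool_pos: [477.6, 30.1, 126.6]
eef_rot: [0.714, 0.7, -0.002, -0.0]
wrist_force: [0.7, -0.2, -2.4]
opening: 35.3
```

```bash
python3 - <<'E'
from seg import *
from rows import *
plan(512,315,110,92)
p=env.snapshot("top"); X=cloud(p); hsv=cv2.cvtColor(p["pixels"],cv2.COLOR_RGB2HSV)
m=(abs(X[...,0]-520)<125)&(abs(X[...,1]-340)<110)&(X[...,2]>14)&(X[...,2]<30)
print("tray",rect(p,m,21))
# floor of empty compartment
m=(abs(X[...,0]-520)<100)&(abs(X[...,1]-340)<90)&(X[...,2]<11)&(X[...,2]>2)&(hsv[...,2]>90)
print("floors",rect(p,m,5))
print([(d["at"],d["p"],on_plane(p,d["at"],5).round(0)) for d in env.mark_of(p,"torch_place")[:2]],[(on_plane(p,d["at"],0).round(0),d["p"]) for d in env.mark_of(p,"tray")[:2]])
w=env.snapshot("wrist"); save(w,"wrist4.png",1.4)
E
```

```text
pos [477.6  30.1 126.6] yaw 88.92 F [ 0.7 -0.2 -2.4] open 35.3 t 7.65
tool shift [285.5  29.1  16. ]
turn [-0.13  0.12 -3.08]  shift in target frame [283.5  44.3  16.6]
tray [(np.int32(530), array([521.4, 340.6]), array([199.8, 161.4]), 2.5, array([160.6, 225.3]))]
floors [(np.int32(725), array([519.1, 390.1]), array([187.8,  58.3]), 2.0, array([149.8, 226.6])), (np.int32(1060), array([523.2, 311.5]), array([188. ,  78.6]), 2.0, array([172.4, 225.7]))]
[([173.2, 228.2], 0.69, array([514., 309.,   5.]))] [(array([523., 350.,   0.]), 0.93)]
```

```bash
python3 rows.py 520.5 308 110 92.3 20
```

```text
[20.0, 46.4, 6.6, 2.1, 0, 0, np.float64(-0.56)],[20.0, 46.4, 7.0, 2.1, 0, 0, np.float64(-0.56)],[20.0, 46.3, 7.5, 2.1, 0, 0, np.float64(-0.56)],[20.0, 46.2, 7.9, 2.1, 0, 0, np.float64(-0.56)],[20.0, 46.1, 8.4, 2.1, 0, 0, np.float64(-0.56)],
[20.0, 46.1, 8.8, 2.1, 0, 0, np.float64(-0.56)],
```

>>> drive_tool([
  [[20,35,5,1,0,0,-0.6],[20,46,7,1,0,0,-0.6],[20,46,7.5,2,0,0,-0.6],[20,46,8,2,0,0,-0.6],[20,46,8.5,2,0,0,-0.6]],
])

```text
time_s: 8.35
tool_pos: [510.3, 251.3, 105.3]
eef_rot: [0.698, 0.716, -0.009, -0.006]
wrist_force: [1.4, -0.3, -1.6]
opening: 35.1
```

>>> drive_tool([
  [[20,35,9,2,0,0,-0.6],[20,20,0,0,0,0,0],[20,0,0,0,0,0,0]],
])

```text
time_s: 8.65
tool_pos: [515.7, 313.5, 95.9]
eef_rot: [0.692, 0.722, -0.013, -0.008]
wrist_force: [0.1, -0.7, -1.9]
opening: 35.1
```

```bash
python3 go.py 520.5 308 16 92.3
```

```text
pos [515.7 313.5  95.9] yaw 92.42 F [ 0.1 -0.7 -1.9] open 35.1 t 8.65
tool shift [-5.2  6.9 79.7]
turn [-1.66  0.34  0.12]  shift in target frame [-5.7  4.6 79.9]
```

>>> drive_tool([
  [[20,-5.5,4,15,-1.6,0.3,0],[20,0,0,30,0,0,0],[20,0,0,10,0,0,0],[20,0,0,0,0,0,0]],
])

```text
time_s: 9.05
tool_pos: [517.5, 306.0, 34.0]
eef_rot: [0.692, 0.722, -0.004, -0.001]
wrist_force: [0.1, -0.4, -0.6]
opening: 35.3
```

```bash
python3 go.py 520.5 308 16 92.3
```

```text
pos [517.5 306.   34. ] yaw 92.47 F [ 0.1 -0.4 -0.6] open 35.3 t 9.05
tool shift [ 2.   3.2 18. ]
turn [-0.42  0.22  0.17]  shift in target frame [ 1.9  3.1 18. ]
```

>>> drive_tool([
  [[20,2,3,10,-0.4,0.2,0],[20,0,0,6,0,0,0],[20,0,0,1,0,0,0],[20,0,0,0,0,0,0]],
])

```text
time_s: 9.45
tool_pos: [521.5, 307.6, 16.9]
eef_rot: [0.692, 0.722, 0.001, 0.0]
wrist_force: [0.1, -0.2, -0.8]
opening: 35.4
```

```bash
python3 go.py 520.5 308 16 92.3
```

```text
pos [521.5 307.6  16.9] yaw 92.41 F [ 0.1 -0.2 -0.8] open 35.4 t 9.45
tool shift [ 0.4 -1.   0.9]
turn [ 0.06 -0.02  0.11]  shift in target frame [ 0.4 -1.   0.9]
```

>>> drive_tool([
  [[51,0,0,0.5,0,0,0],[51,0,0,0,0,0,0],[51,0,0,0,0,0,0],[51,0,0,-25,0,0,0],[51,0,0,-45,0,0,0]],
])

```text
time_s: 9.95
tool_pos: [520.1, 307.0, 85.2]
eef_rot: [0.692, 0.722, -0.002, -0.001]
wrist_force: [-0.1, 0.0, 0.1]
opening: 43.3
```

>>> drive_tool([
  [[51,0,0,-45,0,0,0],[51,0,0,-45,0,0,0],[51,0,0,-20,0,0,0]],
])

```text
time_s: 10.25
tool_pos: [520.7, 307.4, 202.7]
eef_rot: [0.692, 0.722, -0.0, -0.0]
wrist_force: [0.3, -0.3, -0.4]
opening: 43.7
```

```bash
python3 - <<'E'
from seg import *
from rows import *
p=env.snapshot("wrist"); X=cloud(p); hsv=cv2.cvtColor(p["pixels"],cv2.COLOR_RGB2HSV);H,S,V=cv2.split(hsv)
J=(abs(X[...,0]-520)<110)&(abs(X[...,1]-320)<90)&(H<18)&(S>170)&(V>120)&(X[...,2]>33)
print("torch",rect(p,J,42),np.percentile(X[J][:,2],[5,50,95]))
plan(450,-100,280,93); rows(450,-60,280,93.15,20)
E
```

```text
torch [(np.int32(2614), array([524., 309.]), array([130.1,  41.3]), 1.3, array([273.7, 183.9]))] [37.53602138 41.25181942 46.77094968]
pos [521.3 307.7 204.8] yaw 92.43 F [0.1 0.6 3.2] open 43.6 t 10.3
tool shift [-404.3  -88.3  -75.7]
turn [ 0.12 -0.04 -0.57]  shift in target frame [-403.4  -92.5  -75.2]
[20, -45.5, -10.8, -9.4, 0, 0, np.float64(-0.09)],[20, -45.5, -10.9, -9.4, 0, 0, np.float64(-0.09)],[20, -45.5, -11.0, -9.4, 0, 0, np.float64(-0.09)],[20, -45.5, -11.1, -9.4, 0, 0, np.float64(-0.09)],[20, -45.5, -11.1, -9.4, 0, 0, np.float64(-0.09)],
[20, -45.5, -11.2, -9.4, 0, 0, np.float64(-0.09)],[20, -45.4, -11.3, -9.4, 0, 0, np.float64(-0.09)],[20, -45.4, -11.4, -9.4, 0, 0, np.float64(-0.09)],
```

Torch lies in the compartment, centre (524,309), top at 41 mm, as it should. For the blank: with the fingers open as two pushing points, I'll push its near edge squarely to the fence, then push the nose along to the stop.

```bash
python3 - <<'E'
from rows import *
rows(432,-135,150,93.15,60)
E
```

```text
[60, -43.9, -10.8, 5.5, 0, 0, np.float64(-0.07)],[60, -43.8, -10.9, 5.5, 0, 0, np.float64(-0.07)],[60, -43.8, -10.9, 5.5, 0, 0, np.float64(-0.07)],[60, -43.8, -11.0, 5.5, 0, 0, np.float64(-0.07)],[60, -43.8, -11.0, 5.5, 0, 0, np.float64(-0.07)],
[60, -43.8, -11.1, 5.5, 0, 0, np.float64(-0.07)],[60, -43.8, -11.1, 5.5, 0, 0, np.float64(-0.07)],[60, -43.8, -11.2, 5.5, 0, 0, np.float64(-0.07)],[60, -43.7, -11.2, 5.5, 0, 0, np.float64(-0.07)],[60, -43.7, -11.3, 5.5, 0, 0, np.float64(-0.07)],
```

>>> drive_tool([
  [[60,-44,-11,5,0,0,0],[60,-44,-11,5,0,0,0],[60,-44,-11,5,0,0,0],[60,-44,-11,5,0,0,0],[60,-44,-11,5,0,0,0]],
])

```text
time_s: 10.8
tool_pos: [475.6, 83.7, 181.4]
eef_rot: [0.689, 0.725, 0.006, 0.003]
wrist_force: [0.8, -0.7, -0.7]
opening: 51.5
```

>>> drive_tool([
  [[60,-44,-11,5,0,0,0],[60,-44,-11,5,0,0,0],[60,-44,-11,5,0,0,0],[60,-40,-11,5,0,0,-0.5],[60,0,0,0,0,0,0]],
])

```text
time_s: 11.3
tool_pos: [437.1, -100.4, 160.1]
eef_rot: [0.687, 0.727, 0.006, 0.004]
wrist_force: [0.5, 1.3, 1.4]
opening: 51.5
```

```bash
python3 - <<'E'
from seg import *
from rows import *
plan(432,-135,26,93.15)
p=env.snapshot("wrist"); X=cloud(p); hsv=cv2.cvtColor(p["pixels"],cv2.COLOR_RGB2HSV);H,S,V=cv2.split(hsv)
J=(abs(X[...,0]-500)<90)&(abs(X[...,1]+130)<120)
m=J&(H<22)&(S>90)&(X[...,2]>22)&(X[...,2]<36); print("blank",rect(p,m,30))
E
```

```text
pos [ 437.1 -100.4  160.1] yaw 93.22 F [0.5 1.3 1.4] open 51.5 t 11.3
tool shift [-34.5  -9.1 133.9]
turn [ 0.86 -0.11  0.07]  shift in target frame [-34.3  -7.  134.1]
blank [(np.int32(8992), array([ 481.2, -136. ]), array([138.8,  52.5]), 86.3, array([230.5, 241.6]))]
```

>>> drive_tool([
  [[60,-34,-7,20,0.8,0,0],[60,0,-2,40,0,0,0],[60,0,-2,40,0,0,0],[60,0,0,15,0,0,0],[60,0,0,0,0,0,0]],
])

```text
time_s: 11.85
tool_pos: [431.8, -131.5, 43.6]
eef_rot: [0.686, 0.728, 0.002, 0.003]
wrist_force: [-0.3, -0.4, 0.4]
opening: 51.3
```

```bash
python3 go.py 432 -135 24 93.15; python3 - <<'E'
from h import *
p=env.snapshot("wrist"); save(p,"w5.png",1.4)
E
```

```text
pos [ 431.8 -131.5   43.6] yaw 93.36 F [-0.3 -0.4  0.4] open 51.3 t 11.85
tool shift [-3.5 -0.2 19.6]
turn [0.44 0.06 0.21]  shift in target frame [-3.5 -0.  19.6]
```

View pics/w5.png

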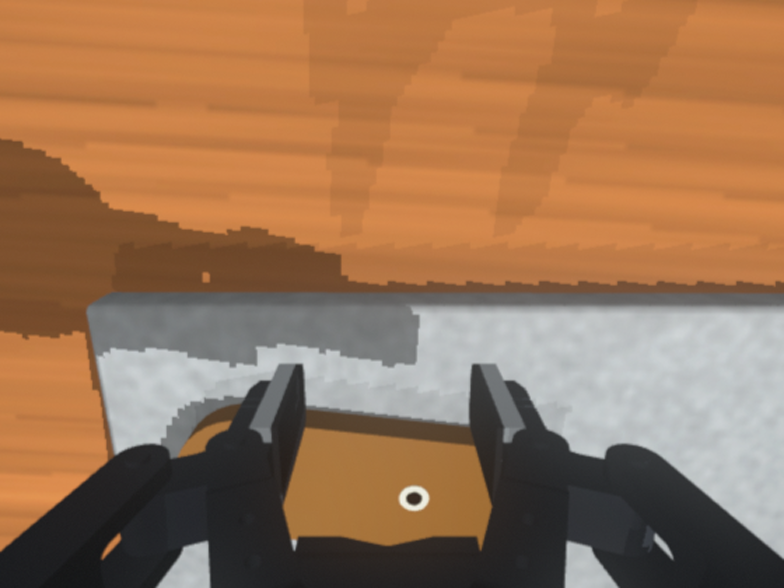

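>>> drive_tool([
  [[60,-3,-1,12,0.4,0,0],[60,0,-1,7,0,0,0],[60,0,0,0,0,0,0]],
])

```text
time_s: 12.2
tool_pos: [431.9, -134.1, 26.3]
eef_rot: [0.685, 0.728, 0.001, 0.003]
wrist_force: [-0.7, -0.2, -0.1]
opening: 51.1
```

```bash
python3 go.py 505 -135 24 93.15;python3 - <<'E'
from h import *
p=env.snapshot("wrist"); X=cloud(p); s=env.read_state(); M=R.from_quat(s["eef_rot"]).as_matrix(); t=(X-s["tool_pos"])@M
# bed right beside the pads and pad front edge tip
for col in (-30,30):
    q=t[(abs(t[...,0]-col)<3)&(t[...,1]<-9)&(t[...,1]>-14)]; h=np.histogram(q[:,2],bins=np.arange(-30,14,2)); print(col,h[0].tolist())
E
```

```text
pos [ 431.9 -134.1   26.3] yaw 93.5 F [-0.7 -0.2 -0.1] open 51.1 t 12.2
tool shift [-5.4 72.9  2.7]
turn [0.27 0.2  0.35]  shift in target frame [-4.9 72.9  2.3]
-30 [43, 34, 35, 35, 36, 32, 33, 28, 29, 25, 28, 25, 19, 0, 0, 0, 0, 0, 31, 108, 0]
30 [47, 44, 45, 45, 39, 39, 42, 38, 32, 33, 33, 30, 19, 4, 0, 0, 0, 0, 46, 95, 0]
```

>>> drive_tool([
  [[60,0,0,4,0.2,0.2,0.3],[60,0,0,2.5,0,0,0],[60,0,0,0,0,0,0]],
])

```text
time_s: 12.55
tool_pos: [432.6, -134.4, 20.6]
eef_rot: [0.687, 0.726, 0.001, 0.001]
wrist_force: [0.2, -0.2, 1.0]
opening: 51.1
```

```bash
python3 go.py 505 -135 20 93.15;python3 - <<'E'
from h import *
p=env.snapshot("wrist"); X=cloud(p); s=env.read_state(); M=R.from_quat(s["eef_rot"]).as_matrix(); t=(X-s["tool_pos"])@M
dark=p["pixels"].max(-1)<130
m=dark&(abs(abs(t[...,0])-32)<7)&(abs(t[...,1])<13)&(t[...,2]>-15)&(t[...,2]<1.5)
for y in range(-14,14,2):
    q=t[m&(abs(t[...,1]-y-1)<1)]; print(y+1,len(q),q[:,2].max().round(1) if len(q) else "",np.percentile(q[:,0],[0,100]).round(0) if len(q) else "")
E
```

```text
pos [ 432.6 -134.4   20.6] yaw 93.16 F [ 0.2 -0.2  1. ] open 51.1 t 12.55
tool shift [-4.6 72.3  0.8]
turn [0.17 0.04 0.01]  shift in target frame [-4.6 72.3  0.6]
-13 5 1.4 [-38. -25.]
-11 395 1.5 [-38.  33.]
-9 68 1.5 [-39.  28.]
-7 235 1.4 [-39.  39.]
-5 62 1.5 [-38.  35.]
-3 51 1.4 [-36.  26.]
-1 55 -2.0 [-26.  26.]
1 53 1.2 [-25.  26.]
3 44 -2.5 [-25.  26.]
5 55 1.5 [-25.  26.]
7 50 -0.4 [-25.  26.]
9 50 -1.3 [-25.  26.]
11 22 -2.7 [-25.  26.]
13 0
```

>>> drive_tool([
  [[60,0,10,0,0,0,0],[60,0,10,0,0,0,0],[60,0,10,0,0,0,0],[60,0,10,0,0,0,0],[60,0,0,0,0,0,0]],
])

```text
time_s: 13.1
tool_pos: [476.7, -132.1, 21.1]
eef_rot: [0.687, 0.726, 0.001, 0.002]
wrist_force: [-0.6, 0.3, -1.0]
opening: 51.2
```

```bash
cat > bl.py <<'E'
from seg import *
from go import plan
def blank(cy=-130,cam="wrist"):
    p=env.snapshot(cam); X=cloud(p); hsv=cv2.cvtColor(p["pixels"],cv2.COLOR_RGB2HSV);H,S,V=cv2.split(hsv)
    J=(abs(X[...,0]-510)<90)&(abs(X[...,1]-cy)<130)
    m=J&(H<22)&(S>90)&(X[...,2]>22)&(X[...,2]<36); print("blank",cam,rect(p,m,30)); return p,X
E
python3 - <<'E'
from bl import *
plan(505,-139,20,93.15); blank(); blank(cam="top")
E
```

```text
pos [ 476.7 -132.1   21.1] yaw 93.15 F [-0.6  0.3 -1. ] open 51.2 t 13.1
tool shift [-8.5 27.9  1.2]
turn [0.2  0.06 0.  ]  shift in target frame [-8.5 27.9  1.1]
blank wrist [(np.int32(10947), array([ 507.1, -130. ]), array([49.1, 66.5]), 3.3, array([275.1, 344.2])), (np.int32(787), array([484.9, -73.7]), array([22. , 11.6]), 80.3, array([416.5, 312.1])), (np.int32(310), array([ 492.7, -187.1]), array([ 5.2, 19.9]), 47.6, array([143.4, 314.6])), (np.int32(60), array([ 512.5, -113.6]), array([3.8, 4. ]), 3.2, array([312.5, 360.8])), (np.int32(89), array([ 534.3, -190.8]), array([5.9, 5.9]), 86.9, array([143.5, 391.5])), (np.int32(278), array([529.2, -65.2]), array([9.3, 9.3]), 3.3, array([413.2, 396. ]))]
blank top []
```

>>> drive_tool([
  [[60,0,10,0,0,0,0],[60,0,10,0,0,0,0],[60,0,10,0,0,0,0],[60,0,0,0,0,0,0]],
])

```text
time_s: 13.6
tool_pos: [507.2, -130.1, 21.1]
eef_rot: [0.688, 0.726, 0.001, 0.001]
wrist_force: [-0.3, 0.2, 0.0]
opening: 51.3
```

```bash
python3 - <<'E'
from bl import *
plan(505,-139,20,93.15); blank(); p,X=blank(cam="top")
save(p,"top6.png",5,(190,165,345,275))
E
```

```text
pos [ 507.2 -130.1   21.1] yaw 93.11 F [-0.3  0.2  0. ] open 51.3 t 13.6
tool shift [-8.8 -2.7  1.1]
turn [ 0.08  0.01 -0.04]  shift in target frame [-8.8 -2.7  1.1]
blank wrist [(np.int32(10912), array([ 537.2, -128. ]), array([49.4, 66.4]), 3.2, array([275.1, 344.3])), (np.int32(749), array([515.5, -71.9]), array([21.3, 11.4]), 80.3, array([416.2, 312.3])), (np.int32(336), array([ 522.9, -185.1]), array([ 5.5, 21.1]), 47.5, array([142.8, 314.8])), (np.int32(62), array([ 543.3, -112.3]), array([3.9, 4.1]), 26.7, array([311.1, 361.1])), (np.int32(113), array([ 565.1, -189. ]), array([6.4, 7. ]), 86.9, array([143.1, 392.3])), (np.int32(289), array([559.9, -63.6]), array([9.9, 8.9]), 3.2, array([413. , 396.4]))]
blank top []
```

View pics/top6.png

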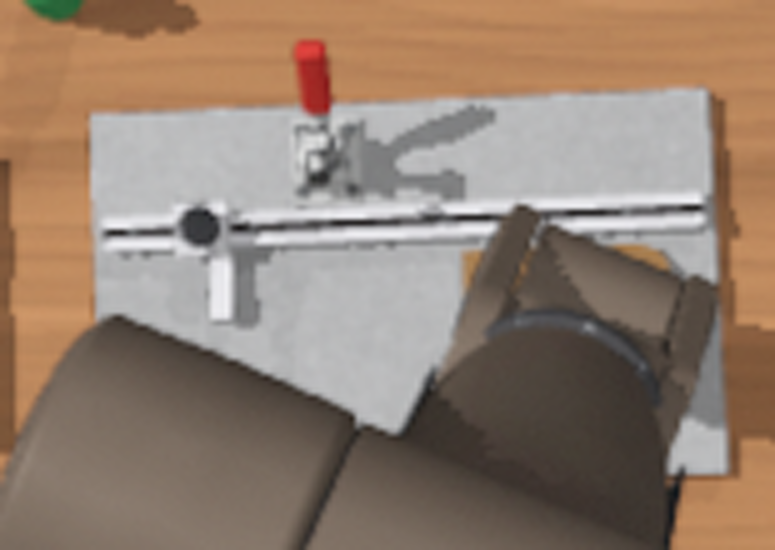

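>>> drive_tool([
  [[60,0,5,0,0,0,0],[60,0,4,0,0,0,0],[60,0,2,0,0,0,0],[60,0,0,0,0,0,0]],
])

```text
time_s: 14.1
tool_pos: [516.8, -129.2, 20.9]
eef_rot: [0.688, 0.726, -0.0, -0.001]
wrist_force: [0.6, -0.3, -0.1]
opening: 51.4
```

>>> drive_tool([
  [[60,0,2,0,0,0,0],[60,0,2,0,0,0,0]],
])

```text
time_s: 14.3
tool_pos: [517.7, -128.9, 20.7]
eef_rot: [0.687, 0.726, -0.002, -0.004]
wrist_force: [-17.1, -9.3, 11.5]
opening: 51.3
```

>>> drive_tool([
  [[60,0,2,0,0,0,0],[60,0,2,0,0,0,0]],
])

```text
time_s: 14.5
tool_pos: [517.6, -128.7, 20.7]
eef_rot: [0.687, 0.726, -0.004, -0.008]
wrist_force: [-12.9, -6.6, 7.7]
opening: 51.1
```

The blank is against the fence (force rises at TCP x 517.6). I back off, lift, and go to the nose end.

>>> drive_tool([
  [[60,0,-10,0,0,0,0],[60,0,-15,0,0,0,0],[60,0,0,-45,0,0,0],[60,-35,0,-40,0,0,0],[60,-45,15,0,0,0,0]],
])

```text
time_s: 15.0
tool_pos: [509.9, -207.4, 106.9]
eef_rot: [0.686, 0.728, -0.005, -0.01]
wrist_force: [0.5, 0.6, -0.8]
opening: 51.4
```

>>> drive_tool([
  [[60,-45,35,0,0,0,0],[60,0,15,0,0,0,0],[60,0,0,0,0,0,0]],
])

```text
time_s: 15.3
tool_pos: [559.7, -250.4, 107.2]
eef_rot: [0.687, 0.726, -0.004, -0.006]
wrist_force: [-0.0, 0.4, -1.0]
opening: 51.5
```

```bash
python3 - <<'E'
from bl import *
plan(560,-256,20.5,93.15); blank(cy=-110)
E
```

```text
pos [ 559.7 -250.4  107.2] yaw 93.18 F [-0.   0.4 -1. ] open 51.5 t 15.3
tool shift [-5.9  1.3 86.7]
turn [-0.85 -0.18  0.04]  shift in target frame [-5.7 -0.  86.7]
blank wrist [(np.int32(14420), array([ 552.7, -131.7]), array([ 51.6, 139.2]), 3.1, array([457.8, 218.2]))]
```

>>> drive_tool([
  [[60,-5,0,20,-0.8,0,0],[60,0,0,40,0,0,0],[60,0,0,16,0,0,0],[60,0,0,0,0,0,0]],
])

```text
time_s: 15.75
tool_pos: [555.7, -252.7, 29.6]
eef_rot: [0.686, 0.727, 0.001, -0.001]
wrist_force: [0.8, 0.3, 0.7]
opening: 51.1
```

```bash
python3 - <<'E'
from bl import *
plan(560,-256,20.5,93.15)
E
```

```text
pos [ 555.7 -252.7   29.6] yaw 93.31 F [0.8 0.3 0.7] open 51.1 t 15.75
tool shift [-3.6  4.1  9.1]
turn [-0.04 -0.18  0.16]  shift in target frame [-3.5  4.1  9.1]
```

>>> drive_tool([
  [[60,0,4,8.5,0,0,0],[60,0,0,0,0,0,0],[60,12,0,0,0,0,0],[60,15,0,0,0,0,0],[60,15,0,0,0,0,0]],
])

```text
time_s: 16.25
tool_pos: [557.3, -208.3, 23.6]
eef_rot: [0.687, 0.727, 0.001, 0.0]
wrist_force: [0.2, -0.7, -0.6]
opening: 51.3
```

```bash
python3 - <<'E'
from bl import *
plan(550,-87,20.5,93.15); blank(cy=-80)
E
```

```text
pos [ 557.3 -208.3   23.6] yaw 93.26 F [ 0.2 -0.7 -0.6] open 51.3 t 16.25
tool shift [121.6  -0.4   3.2]
turn [ 0.13 -0.07  0.11]  shift in target frame [121.6  -0.6   3.1]
blank wrist [(np.int32(18616), array([ 551.9, -129.5]), array([53.2, 92.8]), 3.2, array([470., 275.]))]
```

```bash
python3 - <<'E'
from h import *
p=env.snapshot("wrist"); save(p,"w7.png",1.4)
E
```

```text
(no output)
```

View pics/w7.png

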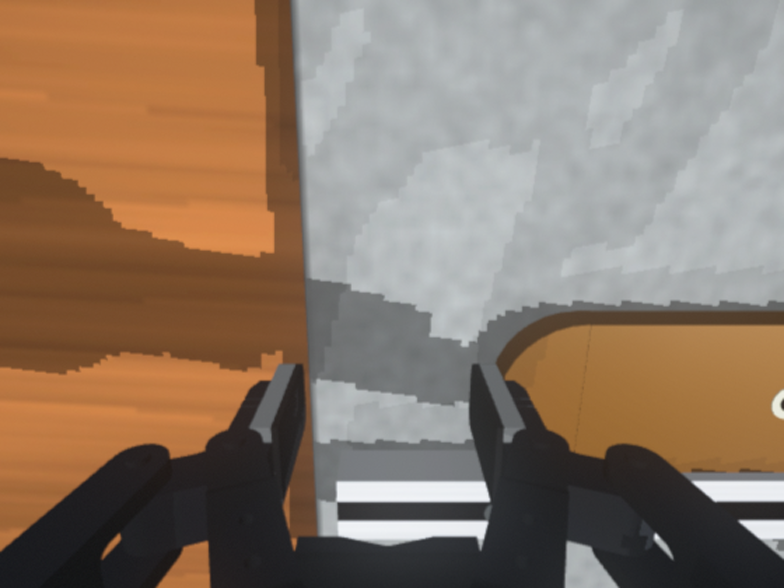

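```bash
python3 - <<'E'
from bl import *
p=env.snapshot("wrist")
print(on_plane(p,(590/1.4,322/1.4),30),on_plane(p,(784/1.4,405/1.4),30))
X=cloud(p);H,S,V=cv2.split(cv2.cvtColor(p["pixels"],cv2.COLOR_RGB2HSV))
m=(abs(X[...,0]-530)<40)&(X[...,1]<-80)&(H<22)&(S>90)&(X[...,2]>28)&(X[...,2]<36)
P=X[m]
# fit nose circle: points on the outer arc (max -y for each x band, near robot side)
E=[(P[abs(P[:,0]-x)<1][:,1].min(),x) for x in range(529,542,2) if (abs(P[:,0]-x)<1).any()]
print(np.round(E,1).tolist())
E
```

```text
[ 529.16852837 -150.28618331   30.        ] [552.37228053 -86.94991434  30.        ]
[[-151.7, 529.0], [-158.1, 531.0], [-161.0, 533.0], [-163.9, 535.0], [-166.0, 537.0], [-167.9, 539.0], [-169.0, 541.0]]
```

>>> drive_tool([
  [[60,12,0,2,0,0,0],[60,14,0,0,0,0,0],[60,14,0,0,0,0,0],[60,14,0,0,0,0,0],[60,0,0,0,0,0,0]],
])

```text
time_s: 16.9
tool_pos: [555.3, -152.1, 22.6]
eef_rot: [0.686, 0.727, 0.002, 0.002]
wrist_force: [-0.5, 0.8, 1.0]
opening: 51.3
```

```bash
python3 - <<'E'
from bl import *
plan(550,-87,20.5,93.15)
p=env.snapshot("top"); X=cloud(p);H,S,V=cv2.split(cv2.cvtColor(p["pixels"],cv2.COLOR_RGB2HSV))
m=(abs(X[...,0]-550)<40)&(abs(X[...,1])<130)&(H<22)&(S>90)&(X[...,2]>22)&(X[...,2]<36); print(rect(p,m,30))
d=env.mark_of(p,"stop_face"); print([(on_plane(p,e["at"],18).round(0),round(e["p"],2)) for e in d])
E
```

```text
pos [ 555.3 -152.1   22.6] yaw 93.33 F [-0.5  0.8  1. ] open 51.3 t 16.9
tool shift [65.3 -1.5  2. ]
turn [0.31 0.06 0.18]  shift in target frame [65.3 -1.7  2.1]
[(np.int32(353), array([543.3, -31.9]), array([50.1, 96.9]), 1.1, array([272.6, 220.2]))]
[(array([542.,  93.,  18.]), 0.44)]
```

>>> drive_tool([
  [[60,12,-1,1.5,0.3,0,0.1],[60,14,0,0,0,0,0],[60,14,0,0,0,0,0],[60,12,0,0,0,0,0],[60,0,0,0,0,0,0]],
])

```text
time_s: 17.5
tool_pos: [554.0, -103.3, 22.7]
eef_rot: [0.688, 0.726, 0.0, 0.005]
wrist_force: [-0.6, 1.8, 2.1]
opening: 51.2
```

```bash
python3 - <<'E'
from bl import *
plan(550,-87,20.5,93.15)
p=env.snapshot("top"); save(p,"top8.png",5,(190,165,345,275)); X=cloud(p);H,S,V=cv2.split(cv2.cvtColor(p["pixels"],cv2.COLOR_RGB2HSV))
m=(abs(X[...,0]-550)<40)&(abs(X[...,1])<130)&(H<22)&(S>90)&(X[...,2]>22)&(X[...,2]<36); print(rect(p,m,30))
E
```

```text
pos [ 554.  -103.3   22.7] yaw 93.04 F [-0.6  1.8  2.1] open 51.2 t 17.5
tool shift [16.5 -3.1  2.1]
turn [ 0.39  0.35 -0.11]  shift in target frame [16.5 -3.1  2.2]
[(np.int32(292), array([537.9,  21.6]), array([48.5, 89.4]), 8.0, array([256.2, 221.5]))]
```

View pics/top8.png

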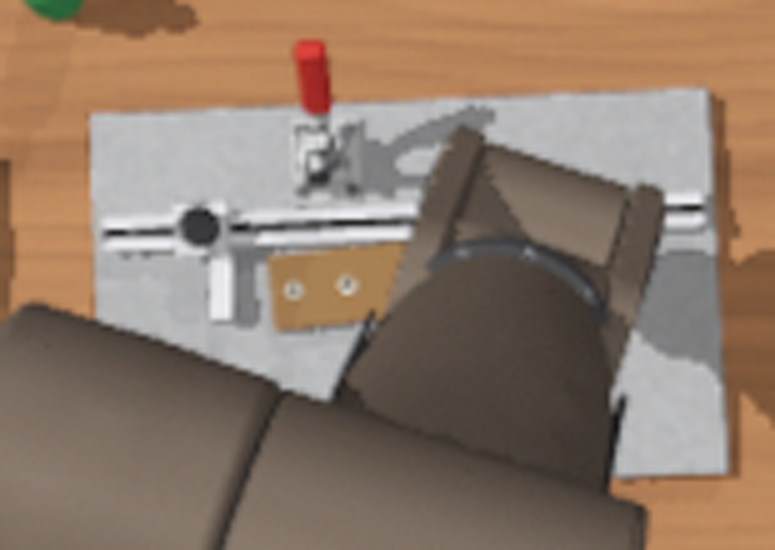

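The top picture shows that the blank lags about 23 mm from the stop and has yawed about 5° off the fence. I back off and press its near edge to the fence again before finishing.

>>> drive_tool([
  [[60,-18,0,0,0.3,0.3,0],[60,0,0,-45,0,0,0],[60,0,-35,-10,0,0,0],[60,35,-40,0,0,0,0],[60,45,0,0,0,0,0]],
])

```text
time_s: 18.05
tool_pos: [473.8, -49.0, 77.2]
eef_rot: [0.69, 0.724, -0.0, -0.001]
wrist_force: [0.2, 0.6, -0.2]
opening: 50.9
```

>>> drive_tool([
  [[60,38,0,0,0,0,0],[60,0,0,0,0,0,0]],
])

```text
time_s: 18.25
tool_pos: [470.1, -7.4, 77.4]
eef_rot: [0.69, 0.724, -0.001, -0.002]
wrist_force: [0.2, -0.8, -0.6]
opening: 51.6
```

```bash
python3 - <<'E'
from bl import *
plan(480,0,20.5,93.15); blank(cy=0)
E
```

```text
pos [470.1  -7.4  77.4] yaw 92.79 F [ 0.2 -0.8 -0.6] open 51.6 t 18.25
tool shift [ 6.8 10.4 56.9]
turn [-0.17 -0.08 -0.36]  shift in target frame [ 6.9 10.3 56.9]
blank wrist [(np.int32(9844), array([541.1,  -4.7]), array([55.6, 94.4]), 7.4, array([275.2, 342.4]))]
```

>>> drive_tool([
  [[60,8,6,15,0,0,-0.3],[60,0,-1,30,0,0,0],[60,0,-1,9,0,0,0],[60,0,0,2,0,0,0],[60,0,0,0,0,0,0]],
])

```text
time_s: 18.8
tool_pos: [476.3, -3.7, 20.2]
eef_rot: [0.688, 0.725, 0.0, -0.0]
wrist_force: [-0.7, -0.2, 0.3]
opening: 51.1
```

```bash
python3 go.py 500 0 20.5 93.15
```

```text
pos [476.3  -3.7  20.2] yaw 92.98 F [-0.7 -0.2  0.3] open 51.1 t 18.8
tool shift [ 2.5 23.8 -0.3]
turn [-0.03 -0.04 -0.17]  shift in target frame [ 2.4 23.8 -0.3]
```

>>> drive_tool([
  [[60,0,10,0,0,0,-0.2],[60,0,10,0,0,0,0],[60,0,8,0,0,0,0],[60,0,3,0,0,0,0],[60,0,0,0,0,0,0]],
])

```text
time_s: 19.3
tool_pos: [510.4, -2.7, 22.6]
eef_rot: [0.687, 0.726, 0.0, -0.0]
wrist_force: [-4.2, -1.9, -0.9]
opening: 51.4
```

>>> drive_tool([
  [[60,0,2,0,0,0,0],[60,0,2,0,0,0,0]],
])

```text
time_s: 19.5
tool_pos: [510.5, -2.5, 22.3]
eef_rot: [0.687, 0.727, -0.003, -0.004]
wrist_force: [-10.7, -6.1, 8.2]
opening: 51.4
```

>>> drive_tool([
  [[60,0,2,0,0,0,0]],
])

```text
time_s: 19.6
tool_pos: [510.4, -2.4, 22.3]
eef_rot: [0.687, 0.727, -0.005, -0.006]
wrist_force: [-10.7, -5.3, 8.0]
opening: 51.1
```

>>> drive_tool([
  [[60,0,-12,0,0,0,0],[60,0,-10,-10,0.5,0,0],[60,0,0,-45,0,0,0],[60,-42,0,0,0,0,0],[60,-42,15,0,0,0,0]],
])

```text
time_s: 20.1
tool_pos: [507.9, -84.8, 81.7]
eef_rot: [0.684, 0.729, -0.009, -0.009]
wrist_force: [1.1, 0.4, -1.0]
opening: 51.1
```

>>> drive_tool([
  [[60,-42,20,0,0,0,0],[60,0,0,0,0,0,0]],
])

```text
time_s: 20.3
tool_pos: [533.7, -131.0, 84.3]
eef_rot: [0.685, 0.728, -0.007, -0.006]
wrist_force: [-0.0, -0.2, -0.2]
opening: 50.8
```

```bash
python3 - <<'E'
from bl import *
plan(534,-128,20.5,93.15); blank(cy=20)
E
```

```text
pos [ 533.7 -131.    84.3] yaw 93.48 F [-0.  -0.2 -0.2] open 50.8 t 20.3
tool shift [ 3.   1.7 63.8]
turn [-1.09  0.08  0.33]  shift in target frame [ 3.   0.5 63.8]
blank wrist [(np.int32(14060), array([545.6, -14.7]), array([ 52.8, 118.8]), 3.5, array([468.3, 261.8]))]
```

>>> drive_tool([
  [[60,1,0,20,-1,0,0.3],[60,0,0,32,0,0,0],[60,0,0,7,0,0,0],[60,0,0,2,0,0,0],[60,0,0,0,0,0,0]],
])

```text
time_s: 20.85
tool_pos: [531.4, -125.9, 25.6]
eef_rot: [0.687, 0.727, -0.001, 0.0]
wrist_force: [-0.6, -0.5, -0.4]
opening: 51.0
```

```bash
python3 go.py 533 -85 20.5 93.15
```

```text
pos [ 531.4 -125.9   25.6] yaw 93.25 F [-0.6 -0.5 -0.4] open 51.0 t 20.85
tool shift [40.7  3.9  5. ]
turn [-0.04  0.07  0.1 ]  shift in target frame [40.7  3.9  5.1]
```

>>> drive_tool([
  [[60,5,1,4.5,0,0,0],[60,10,0.5,0,0,0,0],[60,10,0.5,0,0,0,0],[60,6,0.5,0,0,0,0],[60,0,0,0,0,0,0]],
])

```text
time_s: 21.35
tool_pos: [532.9, -91.5, 23.6]
eef_rot: [0.686, 0.727, -0.0, 0.002]
wrist_force: [0.5, -1.8, -0.9]
opening: 51.4
```

>>> drive_tool([
  [[60,3,0,0,0,0,0],[60,2,0,0,0,0,0]],
])

```text
time_s: 21.55
tool_pos: [532.6, -86.1, 23.8]
eef_rot: [0.686, 0.728, -0.0, 0.002]
wrist_force: [-1.0, -1.5, -1.4]
opening: 51.2
```

>>> drive_tool([
  [[60,2,0,0,0,0,0],[60,2,0,0,0,0,0]],
])

```text
time_s: 21.75
tool_pos: [532.3, -82.0, 23.7]
eef_rot: [0.686, 0.727, -0.0, 0.002]
wrist_force: [-1.5, -1.5, -0.3]
opening: 51.5
```

>>> drive_tool([
  [[60,2,0,0,0,0,0],[60,2,0,0,0,0,0]],
])

```text
time_s: 21.95
tool_pos: [532.1, -78.0, 23.7]
eef_rot: [0.686, 0.727, -0.0, 0.002]
wrist_force: [-1.0, -2.4, 0.4]
opening: 51.2
```

>>> drive_tool([
  [[60,2,0,0,0,0,0],[60,0,0,0,0,0,0]],
])

```text
time_s: 22.15
tool_pos: [532.2, -77.3, 23.8]
eef_rot: [0.686, 0.727, -0.001, 0.003]
wrist_force: [-2.3, -7.7, -1.4]
opening: 51.3
```

```bash
python3 - <<'E'
from bl import *
plan(500,-85,20.5,93.15)
p=env.snapshot("top"); save(p,"top9.png",5,(190,165,345,275)); X=cloud(p);H,S,V=cv2.split(cv2.cvtColor(p["pixels"],cv2.COLOR_RGB2HSV))
m=(abs(X[...,0]-550)<40)&(abs(X[...,1]-40)<130)&(H<22)&(S>90)&(X[...,2]>22)&(X[...,2]<36); print(rect(p,m,30))
E
```

```text
pos [532.2 -77.3  23.8] yaw 93.34 F [-2.3 -7.7 -1.4] open 51.3 t 22.15
tool shift [ -5.8 -32.7   3.2]
turn [0.17 0.27 0.19]  shift in target frame [ -6.  -32.6   3.3]
[(np.int32(305), array([540.4,  46.7]), array([46.8, 86.9]), 0.9, array([249. , 220.6]))]
```

View pics/top9.png

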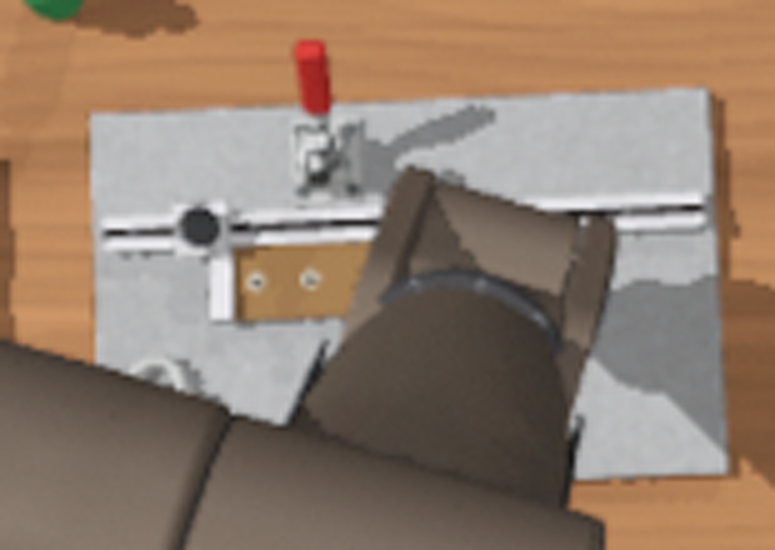

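The square end meets the stop (force jump at TCP y -77, and no gap in the picture at about crop (237,285)). I press the long edge to the fence once more for safety.

>>> drive_tool([
  [[60,-14,-1,0,0,0.2,0],[60,0,0,-45,0,0,0],[60,0,-40,-10,0,0,0],[60,40,-18,0,0,0,0],[60,42,0,0,0,0,0]],
])

```text
time_s: 22.7
tool_pos: [469.0, -15.5, 79.7]
eef_rot: [0.689, 0.725, 0.001, 0.002]
wrist_force: [1.6, 0.7, 0.0]
opening: 51.2
```

>>> drive_tool([
  [[60,30,0,0,0,0,0],[60,0,0,0,0,0,0]],
])

```text
time_s: 22.9
tool_pos: [466.4, 18.5, 80.4]
eef_rot: [0.689, 0.725, 0.002, 0.002]
wrist_force: [-0.0, -0.4, -1.4]
opening: 51.2
```

```bash
cat > gap.py <<'E'
from bl import *
def gap():
    p=env.snapshot("wrist"); X=cloud(p); H,S,V=cv2.split(cv2.cvtColor(p["pixels"],cv2.COLOR_RGB2HSV)); z=X[...,2]
    a=0.055; J=lambda q:np.c_[(q[:,0]-571)*np.cos(a)+q[:,1]*np.sin(a),-(q[:,0]-571)*np.sin(a)+q[:,1]*np.cos(a)]
    b=J(X[(H<22)&(S>90)&(z>28)&(z<33)&(abs(X[...,1]-20)<100)&(abs(X[...,0]-545)<45)])
    print("n",len(b),"blank fence-frame x,y range",np.percentile(b,[.2,99.8],0).round(1).tolist())
    print("edge vs y",[(y,b[abs(b[:,1]-y)<2][:,0].max().round(1),b[abs(b[:,1]-y)<2][:,0].min().round(1)) for y in range(-45,100,10) if (abs(b[:,1]-y)<2).sum()>5])
    f=J(X[(S<60)&(z>32)&(z<36)&(abs(X[...,1]-20)<110)&(abs(X[...,0]-575)<15)]); print("fence",[(y,f[abs(f[:,1]-y)<2][:,0].min().round(1)) for y in range(-45,90,20) if (abs(f[:,1]-y)<2).any()])
    s=J(X[(S<60)&(z>37)&(z<43)&(abs(X[...,1]-100)<20)&(X[...,0]<560)&(X[...,0]>510)]); 
    if len(s): print("stop",np.percentile(s,[.5,99.5],0).round(1).tolist())
    return p
E
python3 - <<'E'
from gap import *
plan(478,22,21,93.15); gap()
E
```

```text
pos [466.4  18.5  80.4] yaw 92.97 F [-0.  -0.4 -1.4] open 51.2 t 22.9
tool shift [ 2.9 11.4 59.5]
turn [ 0.32  0.05 -0.18]  shift in target frame [ 2.8 11.8 59.4]
n 8966 blank fence-frame x,y range [[-50.2, -22.8], [0.2, 71.2]]
edge vs y [(-25, np.float64(-7.0), np.float64(-17.3)), (-15, np.float64(1.1), np.float64(-49.7)), (-5, np.float64(0.0), np.float64(-50.0)), (5, np.float64(0.1), np.float64(-50.5)), (15, np.float64(0.1), np.float64(-50.6)), (25, np.float64(0.5), np.float64(-50.1)), (35, np.float64(0.5), np.float64(-50.4)), (45, np.float64(0.9), np.float64(-50.4)), (55, np.float64(-0.3), np.float64(-50.4)), (65, np.float64(1.0), np.float64(-45.8))]
fence [(-5, np.float64(-0.7)), (15, np.float64(-0.7)), (35, np.float64(-0.5)), (55, np.float64(-0.5))]
stop [[-50.2, 103.0], [-48.8, 108.4]]
```

>>> drive_tool([
  [[60,3,9,15,0.3,0,-0.2],[60,0,-1,32,0,0,0],[60,0,-1,9,0,0,0],[60,0,0,2,0,0,0],[60,0,0,0,0,0,0]],
])

```text
time_s: 23.45
tool_pos: [476.0, 18.6, 22.1]
eef_rot: [0.688, 0.726, 0.001, 0.002]
wrist_force: [-0.4, -0.5, -0.3]
opening: 51.0
```

>>> drive_tool([
  [[60,0,8,0,0,0,0],[60,0,8,0,0,0,0],[60,0,6,0,0,0,0],[60,0,0,0,0,0,0]],
])

```text
time_s: 23.85
tool_pos: [501.7, 19.1, 24.9]
eef_rot: [0.688, 0.726, 0.002, 0.004]
wrist_force: [0.1, 0.7, 0.6]
opening: 51.3
```

```bash
python3 go.py 509 22 21 93.15
```

```text
pos [501.7  19.1  24.9] yaw 93.04 F [0.1 0.7 0.6] open 51.3 t 23.85
tool shift [2.5 7.4 4. ]
turn [ 0.49  0.13 -0.1 ]  shift in target frame [2.5 7.5 3.9]
```

>>> drive_tool([
  [[60,0,3,3,0.4,0,-0.1],[60,0,2,0,0,0,0],[60,0,2,0,0,0,0]],
])

```text
time_s: 24.15
tool_pos: [509.1, 19.6, 22.1]
eef_rot: [0.687, 0.726, -0.0, 0.001]
wrist_force: [-0.6, 0.1, 0.4]
opening: 51.3
```

>>> drive_tool([
  [[60,0,2,0,0,0,0],[60,0,1.5,0,0,0,0]],
])

```text
time_s: 24.35
tool_pos: [509.1, 19.9, 21.7]
eef_rot: [0.687, 0.727, -0.003, -0.002]
wrist_force: [-5.4, -1.6, 5.2]
opening: 51.3
```

>>> drive_tool([
  [[60,0,1.5,0,0,0,0]],
])

```text
time_s: 24.45
tool_pos: [509.1, 20.0, 21.6]
eef_rot: [0.687, 0.727, -0.004, -0.003]
wrist_force: [-6.8, -2.6, 4.8]
opening: 51.4
```

The blank is flat on the fence and at the stop. Next is the clamp: I lift clear, shut the fingers and measure the handle.

>>> drive_tool([
  [[60,0,-10,0,0,0,0],[60,0,-10,-10,0.4,0,0],[60,0,0,-45,0,0,0],[0,0,0,-48,0,0,0],[0,0,0,-48,0,0,0]],
])

```text
time_s: 24.95
tool_pos: [485.8, 19.3, 173.3]
eef_rot: [0.687, 0.726, -0.012, -0.012]
wrist_force: [0.2, -0.7, 0.2]
opening: 22.8
```

>>> drive_tool([
  [[0,0,0,-48,0,0,0],[0,0,0,-20,0,0,0],[0,0,0,0,0,0,0]],
])

```text
time_s: 25.25
tool_pos: [486.9, 19.4, 251.9]
eef_rot: [0.687, 0.727, -0.008, -0.007]
wrist_force: [0.2, 0.9, -0.6]
opening: -0.3
```

```bash
cat > red.py <<'E'
from h import *
def red():
    for n in("top","scene","wrist"):
        p=env.snapshot(n); X=cloud(p); H,S,V=cv2.split(cv2.cvtColor(p["pixels"],cv2.COLOR_RGB2HSV))
        m=((H<5)|(H>174))&(S>150)&(V>80)&(abs(X[...,0]-690)<90)&(abs(X[...,1]-40)<60)&(X[...,2]>35)
        q=X[m]
        if len(q)>10:
            u=np.linalg.svd(q-q.mean(0),full_matrices=False)[2][0]; u*=np.sign(u[0])
            print(n,len(q),np.percentile(q,[2,50,98],0).round(0).tolist(),"elev",np.degrees(np.arcsin(u[2])).round(1),"dir",u.round(2))
        d=env.mark_of(p,"handle_grip")[:2]; print(n,[(np.round(e["at"]),round(e["p"],2)) for e in d])
E
python3 - <<'E'
from red import *
from gap import gap
from go import plan
plan(646,33,146,93.15); red(); gap()
E
```

```text
pos [486.9  19.4 251.9] yaw 93.2 F [ 0.2  0.9 -0.6] open -0.3 t 25.25
tool shift [  4.8 161.9 102.4]
turn [-1.24  0.04  0.05]  shift in target frame [  4.8 159.6 105.9]
top 76 [[647.0, 26.0, 103.0], [663.0, 34.0, 139.0], [681.0, 43.0, 157.0]] elev 60.8 dir [0.49 0.05 0.87]
top [(array([251., 176.]), 0.43)]
scene 88 [[651.0, 30.0, 98.0], [673.0, 43.0, 145.0], [683.0, 46.0, 155.0]] elev 62.7 dir [ 0.44 -0.12  0.89]
scene [(array([276., 250.]), 0.52)]
wrist 235 [[650.0, 25.0, 98.0], [656.0, 30.0, 117.0], [660.0, 36.0, 124.0]] elev 65.2 dir [0.34 0.25 0.91]
wrist [(array([247., 216.]), 0.65)]
n 5283 blank fence-frame x,y range [[-49.7, -43.5], [-0.2, 93.6]]
edge vs y [(-45, np.float64(-16.9), np.float64(-30.9)), (-35, np.float64(-3.6), np.float64(-45.2)), (-25, np.float64(-0.4), np.float64(-49.0)), (-15, np.float64(-0.2), np.float64(-49.5)), (-5, np.float64(-0.1), np.float64(-49.5)), (5, np.float64(-0.7), np.float64(-49.6)), (15, np.float64(-0.2), np.float64(-49.7)), (25, np.float64(-0.6), np.float64(-49.6)), (35, np.float64(-0.4), np.float64(-49.9)), (45, np.float64(-0.6), np.float64(-49.5)), (55, np.float64(-0.5), np.float64(-49.2)), (65, np.float64(-0.5), np.float64(-49.8)), (75, np.float64(-1.9), np.float64(-49.6)), (85, np.float64(-1.4), np.float64(-49.7)), (95, np.float64(-1.5), np.float64(-49.1))]
fence [(-45, np.float64(0.5)), (-25, np.float64(0.5)), (-5, np.float64(0.3)), (15, np.float64(0.8)), (35, np.float64(0.6)), (55, np.float64(0.1)), (75, np.float64(0.2))]
stop [[-49.6, 94.9], [-6.1, 118.7]]
```

>>> drive_tool([
  [[0,2,40,0,-1.2,0,0],[0,2,45,0,0,0,0],[0,2,42,0,0,0,0],[0,0,25,10,0,0,0],[0,0,0,0,0,0,0]],
])

```text
time_s: 26.1
tool_pos: [641.6, 34.5, 228.7]
eef_rot: [0.687, 0.726, -0.005, -0.006]
wrist_force: [0.2, -0.3, -1.0]
opening: -0.4
```

```bash
python3 go.py 643 35 146 93.15
```

```text
pos [641.6  34.5 228.7] yaw 93.16 F [ 0.2 -0.3 -1. ] open -0.4 t 26.1
tool shift [ 0.4  2.8 82.7]
turn [-0.94 -0.08  0.01]  shift in target frame [ 0.5  1.4 82.7]
```

>>> drive_tool([
  [[0,0,2,20,-0.9,0,0],[0,0,0,35,0,0,0],[0,0,0,18,0,0,0],[0,0,0,5,0,0,0],[0,0,0,0,0,0,0]],
])

```text
time_s: 26.6
tool_pos: [640.8, 34.6, 144.8]
eef_rot: [0.687, 0.726, -0.002, -0.003]
wrist_force: [0.6, 0.3, 0.1]
opening: -0.2
```

```bash
python3 go.py 656 36 142 93.15; python3 - <<'E'
from h import *
p=env.snapshot("wrist"); X=cloud(p); s=env.read_state(); M=R.from_quat(s["eef_rot"]).as_matrix(); t=(X-s["tool_pos"])@M
m=(p["pixels"].max(-1)<140)&(abs(t[...,0])<14)&(t[...,1]<0)&(t[...,1]>-14)&(t[...,2]>-40)&(t[...,2]<20)
print(np.histogram(t[m][:,2],bins=np.arange(-40,22,3))[0].tolist(), t[m].max(0) if m.any() else "")
E
```

```text
pos [640.8  34.6 144.8] yaw 93.17 F [0.6 0.3 0.1] open -0.2 t 26.6
tool shift [ 0.5 15.3  2.7]
turn [-0.38 -0.11  0.02]  shift in target frame [ 0.5 15.2  2.8]
[197, 445, 198, 214, 334, 298, 271, 266, 255, 238, 213, 189, 99, 2, 0, 0, 0, 3, 196, 40] [ 1.39960370e+01 -4.11931928e-03  1.97753793e+01]
```

>>> drive_tool([
  [[0,0,8,1,0,0,0],[0,0,8,2,0,0,0],[0,0,7,4,0,0,0],[0,0,7,4,0,0,0],[0,0,6,5,0,0,0]],
])

```text
time_s: 27.15
tool_pos: [680.3, 36.8, 132.3]
eef_rot: [0.687, 0.726, -0.0, -0.001]
wrist_force: [-0.3, -0.1, 3.9]
opening: -0.1
```

```bash
python3 - <<'E'
from go import *
from red import red
plan(684,36,123,93.15); red()
E
```

```text
pos [680.3  36.8 132.3] yaw 93.17 F [-0.3 -0.1  3.9] open -0.1 t 27.15
tool shift [-1.   3.7  9.3]
turn [-0.1  -0.08  0.02]  shift in target frame [-1.   3.6  9.3]
top []
scene 106 [[660.0, 33.0, 93.0], [690.0, 44.0, 125.0], [707.0, 47.0, 140.0]] elev 46.3 dir [ 0.69 -0.06  0.72]
scene [(array([268., 258.]), 0.69), (array([179., 152.]), 0.41)]
wrist 2129 [[657.0, 27.0, 91.0], [668.0, 35.0, 104.0], [680.0, 45.0, 116.0]] elev 75.2 dir [ 0.26 -0.    0.97]
wrist [(array([360.,  42.]), 0.22)]
```

>>> drive_tool([
  [[0,0,5,8,0,0,0],[0,0,5,8,0,0,0],[0,0,4,8,0,0,0],[0,0,3,8,0,0,0],[0,0,2,8,0,0,0]],
])

```text
time_s: 27.95
tool_pos: [701.1, 37.8, 91.5]
eef_rot: [0.687, 0.726, 0.001, 0.001]
wrist_force: [1.5, -0.1, 2.9]
opening: 0.1
```

```bash
python3 - <<'E'
from go import *
from red import red
plan(714,36,67,93.15); red()
E
```

```text
pos [701.1  37.8  91.5] yaw 93.17 F [ 1.5 -0.1  2.9] open 0.1 t 27.95
tool shift [-2.6 12.7 24.5]
turn [ 0.16 -0.06  0.02]  shift in target frame [-2.6 12.8 24.5]
top []
scene 130 [[677.0, 31.0, 71.0], [717.0, 44.0, 88.0], [735.0, 49.0, 96.0]] elev 19.8 dir [ 0.94 -0.1   0.34]
scene [(array([290., 244.]), 0.72), (array([262., 278.]), 0.45)]
wrist 2405 [[670.0, 27.0, 73.0], [683.0, 36.0, 78.0], [698.0, 46.0, 83.0]] elev -66.6 dir [ 0.4   0.01 -0.92]
wrist []
```

>>> drive_tool([
  [[0,-1,4,7,0,0,0],[0,-1,3,7,0,0,0],[0,0,2,6,0,0,0],[0,0,0,4,0,0,0]],
])

```text
time_s: 28.65
tool_pos: [710.5, 36.4, 69.1]
eef_rot: [0.687, 0.726, 0.002, 0.001]
wrist_force: [-14.2, 1.1, 42.3]
opening: 0.1
```

>>> drive_tool([
  [[0,0,0,3,0,0,0],[0,0,0,3,0,0,0]],
])

```text
time_s: 28.85
tool_pos: [710.5, 36.5, 69.3]
eef_rot: [0.687, 0.727, 0.002, 0.002]
wrist_force: [-14.8, 0.7, 32.1]
opening: 0.0
```

```bash
python3 - <<'E'
from go import *
from red import red
plan(714,36,66,93.15); red()
E
```

```text
pos [710.5  36.5  69.3] yaw 93.2 F [-14.8   0.7  32.1] open 0.0 t 28.85
tool shift [-0.7  3.4  3.3]
turn [ 0.3  -0.04  0.05]  shift in target frame [-0.7  3.4  3.3]
top []
scene 106 [[694.0, 31.0, 57.0], [727.0, 44.0, 66.0], [741.0, 49.0, 70.0]] elev 7.1 dir [ 0.98 -0.17  0.12]
scene [(array([257., 285.]), 0.52)]
wrist 2971 [[673.0, 27.0, 61.0], [687.0, 37.0, 65.0], [704.0, 46.0, 67.0]] elev -37.8 dir [ 0.79  0.08 -0.61]
wrist []
```

The handle reached its hard stop (about 7° above level from the scene camera at coarse resolution, and the expected face height). I lift off and verify.

>>> drive_tool([
  [[0,0,0,-20,0,0,0],[0,0,0,-45,0,0,0],[0,0,0,-45,0,0,0],[0,0,0,-45,0,0,0],[0,0,-40,0,0,0,0]],
])

```text
time_s: 29.65
tool_pos: [672.8, 33.5, 228.0]
eef_rot: [0.687, 0.726, 0.003, 0.003]
wrist_force: [0.7, -0.9, -1.8]
opening: 0.1
```

>>> drive_tool([
  [[0,0,-45,0,0,0,0],[0,0,-45,0,0,0,0],[0,0,-45,0,0,0,0],[0,0,-30,0,0,0,0],[0,0,0,0,0,0,0]],
])

```text
time_s: 30.15
tool_pos: [499.5, 23.8, 226.3]
eef_rot: [0.687, 0.726, 0.003, 0.004]
wrist_force: [0.8, -0.2, 0.3]
opening: 0.2
```

```bash
python3 - <<'E'
from go import *
from red import red
from gap import gap
plan(500,36,250,93.15); red(); p=gap()
cv2.imwrite("pics/fin.png",np.hstack([cv2.resize(p["pixels"][...,::-1],(400,300)),cv2.resize(env.snapshot("scene")["pixels"][120:340,180:470,::-1],(400,300))]))
E
```

```text
pos [499.5  23.8 226.3] yaw 93.18 F [ 0.8 -0.2  0.3] open 0.2 t 30.15
tool shift [ 12.1   1.5 -23.7]
turn [0.6  0.05 0.03]  shift in target frame [ 12.1   1.2 -23.7]
top 103 [[674.0, 27.0, 60.0], [702.0, 37.0, 67.0], [735.0, 44.0, 74.0]] elev 5.5 dir [0.99 0.05 0.1 ]
top [(array([252., 166.]), 0.49)]
scene 217 [[676.0, 30.0, 58.0], [710.0, 40.0, 66.0], [740.0, 49.0, 70.0]] elev 4.2 dir [1.   0.06 0.07]
scene [(array([260., 283.]), 0.64)]
wrist 430 [[684.0, 29.0, 64.0], [706.0, 35.0, 67.0], [724.0, 43.0, 69.0]] elev 3.8 dir [1.   0.06 0.07]
wrist [(array([277., 383.]), 0.68), (array([275., 210.]), 0.61)]
n 5709 blank fence-frame x,y range [[-49.7, -43.8], [-0.4, 93.7]]
edge vs y [(-45, np.float64(-15.5), np.float64(-32.3)), (-35, np.float64(-4.8), np.float64(-45.4)), (-25, np.float64(-0.4), np.float64(-48.8)), (-15, np.float64(-0.6), np.float64(-49.5)), (-5, np.float64(-0.5), np.float64(-49.5)), (5, np.float64(-0.5), np.float64(-49.7)), (15, np.float64(-0.4), np.float64(-49.6)), (25, np.float64(-27.6), np.float64(-49.6)), (35, np.float64(-27.5), np.float64(-49.7)), (45, np.float64(-0.3), np.float64(-49.8)), (55, np.float64(-0.3), np.float64(-49.8)), (65, np.float64(-0.5), np.float64(-49.7)), (75, np.float64(-0.4), np.float64(-49.9)), (85, np.float64(-1.4), np.float64(-49.1)), (95, np.float64(-3.0), np.float64(-49.3))]
fence [(-45, np.float64(0.4)), (-25, np.float64(0.4)), (-5, np.float64(0.4)), (15, np.float64(0.2)), (55, np.float64(0.4)), (75, np.float64(0.2))]
stop [[-49.7, 94.8], [-6.1, 119.0]]
```

View pics/fin.png

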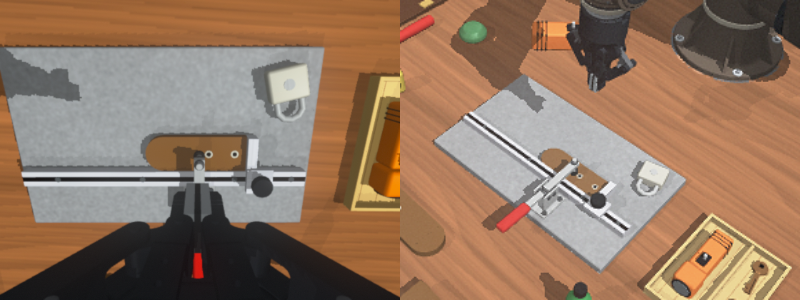

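The final view shows the handle down (4° above level), the clamp tip on the blank, the blank flat on the fence and touching the stop, and the torch in the tray compartment. I hand the job in.

```bash
python3 -c "from cell import env; print(env.hand_in())"
```

```text
the job is handed in; nothing more can be done
None
```

The job is done and handed in at about 30 s of the 72 s allowed. The torch is in the tray's long empty compartment, the blank was slid along the bed to the fence and the end stop, and only then was the clamp handle pushed down.

**Last checks:**
- **Blank:** after clamping, its long edge is parallel to the fence and within about 1 mm of it, and its square end is within about 1 mm of the stop. Both are within the camera's accuracy. Contact also showed as a rise in force at the fence and at the stop.
- **Clamp:** the handle is about 4° above level (4–5.5° across the three cameras) and the clamp tip rests on the blank.
- **Torch:** it lies centred in the compartment, at (524, 309) mm, with its top about 41 mm above the bench.
- **Bystanders:** I did not measure these, but the ones visible in the final pictures look undisturbed.

**What failed or disagreed:**
- **Tip reach:** the fingertips were almost level with the reported tool point, not 25 mm ahead of it. Because of this, the first torch grasp closed on its switch block instead of its body. I opened, went lower and regrasped.
- **Blank turning:** on the first push along the fence the blank turned about 5° away from it. I squared it up before reaching the stop.
- **Clamp force:** the wrist force briefly read about 42 N vertically (45 N in all) as the handle hit its end stop. That push was with the fingertips, not the gripper's body or the arm.

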